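# Lock a tube carrier into the tube mixer

### The job

Put the tube carrier into the pocket of the white tube mixer, turned so that its cut-away corner goes over the orange key and it sits flat on the pocket floor, keeping the tubes upright. Then push the locking rod, tip first, through the bearing plate beside the orange key (towards the robot's left), the hole in the carrier's post and the opposite plate, until its collar meets the first plate, and let go. Leave the other things on the bench where they are.

Things in the scene. Friction and masses are not known exactly. Their poses are not given: they have to be found in the camera images.
- pocket (a point): Centre of the pocket floor of the fixed white tube mixer, 18 mm above the table; axes: the mixer's, z up. Housing 130 (x) by 140 (y) by 30 mm high, plus a grey control strip 40 mm wide and 26 high on its -x side. The pocket, open above, is 106 (x) by 94 (y) and 12 mm deep; its rim slopes inwards (4 mm wide, 7 mm high). Two aluminium bearing plates stand at its +y and -y sides, 110 mm apart.
- pocket_key (a point): Pocket floor at x +36, y +30 mm from its centre: the +x +y corner, filled by an orange key block 21 x 21 mm, 10 mm high. Mixer's axes.
- near_hole (a point): Centre of the 20 mm bearing hole on the outer face of the mixer's +y plate: x 0, y +65 mm from the pocket point, 70 mm above the table. The rod enters here towards the mixer's -y. Each plate is 54 mm wide (x), 10 mm thick (y), its top 94 mm above the table. Mixer's axes.
- far_hole (a point): Centre of the 20 mm bearing hole on the outer face of the mixer's -y plate: x 0, y -65 mm from the pocket point, 70 mm above the table. The rod comes out here. Mixer's axes.
- carrier_grip (a point): Point to grip on the loose tube carrier (0.25 to 0.4 kg): in its blue central post, on the centre line, 88 mm above its underside. The post is 36 mm wide (carrier's x), 18 mm thick (y), top 105 mm above the underside. A 24 mm hole runs through it along y, centred 52 mm above the underside. z up. The carrier stands on the table at the start.
- carrier_foot (a point): Centre of the underside of the carrier, 88 mm below the grip point, same axes. The black base is 100 (x) by 88 (y) by 18 mm high. Capped tubes stand in three corners (x 34 or -34, y 30 or -30 mm), tops 94 mm above the underside: green -x +y, red -x -y, purple +x -y. Seated, carrier and mixer axes match and the three holes line up.
- carrier_key (a point): Point at underside level in the carrier's cut-away corner (a 24 x 24 mm notch in the base at +x +y that clears the orange key): x +36, y +30 mm from the foot. Carrier's axes.
- rod_grip (a point): Centre of the yellow handle of the loose locking rod (0.18 to 0.29 kg, 200 mm long). x runs along the rod to its tip. Handle 55 long (x), 22 wide (y), 28 mm high (z). The rod starts level on a fixed grey rest, its axis 45 mm above the table, held by low cheeks at the handle's rear 8 mm and near the tip: lift it straight up. Centre of mass about 53 mm ahead of this point.
- rod_collar (a point): Rod's axis at the front face of its dark collar (28 mm diameter, 5 mm thick), 32.5 mm ahead of the handle's centre. Rod's axes. From here the steel shaft, 15 mm diameter, runs 140 mm to the tip.
- rod_tip (a point): End of the rod, 172.5 mm ahead of the handle's centre, 140 mm ahead of the collar's front face. The nose tapers from 15 to 8 mm diameter over the last 12 mm. Rod's axes. The rest's base is 200 x 60 mm, 10 mm high.
- sanitizer: Bystander: light blue pump bottle, 68 mm diameter, 202 mm high; origin under its centre.
- swab_box: Bystander: white and red cardboard box 60 x 110 x 50 mm high; origin under its centre.
- dropper: Bystander: amber bottle, 34 mm diameter, 70 mm high; origin under its centre.
- petri: Bystander: pale translucent dish, 90 mm diameter, 15 mm high; origin under its centre.
- marker: Bystander: white and blue marker, 135 mm long (its y), 12 mm thick, lying; origin under its centre.

How it is judged (in metres and radians):
On the way, in this order (a step that is already met when the one before it is completed fails the run):
1. the carrier is seated in the pocket the right way round, before the rod is threaded (distance between carrier_foot and pocket below 0.006 m and distance between carrier_key and pocket_key below 0.01 m and z of carrier_foot in the frame of pocket below 0.003 m and angle between carrier_foot's own z axis and vertical below 0.06 rad), for 0.2 s.
2. the rod is through both plates and the carrier's post, collar at the near plate (all of step 1 and y of rod_tip in the frame of far_hole below -0.004 m and y of rod_collar in the frame of near_hole below 0.005 m and x of rod_tip in the frame of far_hole between -0.006 and 0.006 m and x of rod_collar in the frame of near_hole between -0.006 and 0.006 m and z of rod_tip in the frame of far_hole between -0.006 and 0.006 m and z of rod_collar in the frame of near_hole between -0.006 and 0.006 m), for 0.2 s.
At the end, for the whole second after the job is handed in: Carrier foot centre within 6 mm of the pocket floor centre, at most 3 mm high, key corners within 10 mm, tilt under 0.06 rad. Rod tip 4 mm or more past the far plate, collar within 5 mm of the near plate, axis within 6 mm of both hole centres (x and z). Both at rest (all of step 2 and linear speed of each of rod, carrier below 0.02 m/s); the robot touches nothing.
It fails at once if a bystander is moved more than 30 mm (distance of any of sanitizer, swab_box, dropper, petri, marker from where it was at the start of the episode above 0.03 m).
It fails at once if the carrier with its tubes is tipped more than 0.5 rad (angle between carrier_foot's own z axis and vertical above 0.5 rad).
It also fails if it takes over 64 s, if anything falls off the work surface, if the arm or the gripper's body presses on something with over 40 N, if the wrist force passes 120 N, or if a joint passes its speed limit or range.

### The arm

A 6-joint arm with a two-finger parallel gripper is mounted at the origin on the work surface. World frame = base frame: x ahead of the robot, y to its left, z up, the work surface at z = 0. Lengths are in m, angles in degrees, forces in N, time in s.
With the tool pointing down it reaches from about 0.4 to 0.825 m from the base axis. Payload 7 kg.
Tool frame: the origin (TCP) lies midway between the tips of the shut fingers; the grasp point (between the pads) lies 19 mm behind it; x points along the fingers, z is the direction in which the jaws open and shut, and the axes are right-handed (so a half turn about x gives the same grasp; the last joint's range is limited). The gripper opens to 88 mm and grips with 3 to 60 N. Pads are 19 mm wide; open, the fingers measure 130 mm over their backs; the gripper's body (78 mm by 193 mm) begins 47 mm behind the grasp point.
Start: joints at [82.225, 20.546, 0.682, 0, -70.136, -16.507], TCP at [0.278, 0.615, 0.227] pointing down, gripper open.
Joint ranges: [-176.03, 176.03], [-82.01, 121.73], [-58.28, 71.71], [-173.87, 95.51], [-174.79, -0.11], [-173.66, 173.66]. Speed limits (degrees/s): [136.94, 136.94, 172.46, 180, 180, 180].

### API

Orientations are given as [roll, pitch, yaw] about the fixed x, y, z axes, in that order (R = Rz(yaw) Ry(pitch) Rx(roll)).
In Python, from plant import ctrl gives the robot as it stands.
- The arm moves only by the tool servo_tool, never from a script. Its argument "motion" is a list of rows, each an object with "offset": the shift along the tool's x, y, z in m, a list of three; "roll": the turn about the tool's x in degrees; "claw": the opening, from -1 (shut) to 1 (fully open), so that 0 is half open. In form: [{"offset": [x, y, z], "roll": roll, "claw": claw}, ...]. A call has 1 to 12 rows; each row shifts and turns the commanded pose from where the row before left it, along the tool's axes as they then stand; what a row does not reach is not made up. A row lasts 1/8 s, in which the tool goes at most 62.5 mm and 10.7 degrees, less where a joint would pass 70% of its speed; a pose out of reach is approached as far as the arm can. A call is refused whole if a number of a shift passes 0.0625 or a number of a turn 10.7, either way. A call with a gripper value outside its range is refused whole. The fingers move at their own pace and stop on an object; the grip force is fixed at half the most. Time passes only in rows, so rows that do not move let the fingers close. It gives the time, the measured TCP pose, the force and the opening at its end, in the units of the state.
- ctrl.get_obs(): the state, without advancing time (a new reading comes with each control period).
- ctrl.snapshot(name): name is "side" or "top"; returns a dict with "frame" (420x560x3 uint8, blue, green, red), "z_map" (420x560 float32, m along the optical axis (not along the pixel's ray), 0 where there is no reading), "mtx" (3x3 intrinsics, pixels), "extrinsics" (4x4, takes a point from camera to world coordinates). Camera axes: x right, y up, looking along -z (the intrinsics and any distortion apply to the point x, -y, -z); pixel columns grow to the right and rows downward; lengths in m; the calibration is good to about 2 mm. A picture is of the moment at which its call begins.
- ctrl.close_job(): hands the job in, once; it reports no verdict.
The state is a dict: "clock": time; "joint_pos": joint angles; "qvel": joint speeds; "tau": joint torques, N m; "tool_pos": TCP position; "orientation": TCP orientation; "force": force on the tool from outside, world axes, zero at the start; "moment": the same for the moment, N m; "opening": finger opening in m.
Only numpy, scipy, OpenCV 4.12 (cv2) and the standard library are available. Lean on these libraries where they do the work, as an engineer would, in place of code of your own. Each camera call takes 0.05 s, during which the arm holds its last target.

## Working session

There is one attempt and no reset: what is moved stays moved. The work goes in short steps, Python scripts to look and compute and a tool call to move; the robot and the scene stay as the last step left them, time stands still between calls to the robot, and variables do not carry over. Pictures are saved under pics/ and viewed, and the job is handed in when it is done.

Besides the shell and the picture viewer there is one more tool, called in YAML: its name, and indented under it one key for each argument. servo_tool: Moves the arm, as the interface text tells. Its arguments: {"type":"object","properties":{"motion":{"type":"array"}},"required":["motion"]}

```bash
mkdir -p pics; ls; python3 - <<'E'
from plant import ctrl
import cv2, numpy as np
print(ctrl.get_obs())
for n in ("side","top"):
    s=ctrl.snapshot(n); cv2.imwrite(f"pics/{n}0.png",s["frame"]); np.savez(f"{n}0.npz",**s); print(n,s["mtx"].round(1).tolist(),s["extrinsics"].round(3).tolist(), [k for k in s])
E
```

```text
pics
{'clock': 0.0, 'joint_pos': array([ 8.22260676e+01,  2.05916775e+01,  6.35041927e-01, -2.00653786e-02,
       -7.01354922e+01, -1.65071391e+01]), 'qvel': array([-0.01455998, -0.00036919,  0.10776015, -0.03041264,  0.21446949,
        0.03572862]), 'tau': array([-1.28293336e-04, -5.82719064e+01,  2.93063235e+01,  6.99720696e+00,
        7.16366252e-03, -1.52031243e-04]), 'tool_pos': array([0.27739189, 0.61484613, 0.22562975]), 'orientation': array([   4.93749597,   89.90596036, -109.35040886]), 'force': array([-0.49442536, -0.06623312,  0.05990936]), 'moment': array([-0.00342412, -0.04430903, -0.04081647]), 'opening': 0.08772089503880283}
side [[397.2, 0.0, 281.5], [0.0, 397.2, 206.9], [0.0, 0.0, 1.0]] [[-0.987, 0.124, -0.098, 0.499], [-0.158, -0.731, 0.664, 0.616], [0.011, 0.671, 0.741, 0.791], [0.0, 0.0, 0.0, 1.0]] ['frame', 'z_map', 'mtx', 'extrinsics']
top [[399.7, 0.0, 278.9], [0.0, 399.7, 210.2], [0.0, 0.0, 1.0]] [[-0.001, 0.974, -0.228, 0.376], [-1.0, -0.001, -0.002, -0.059], [-0.002, 0.228, 0.974, 0.996], [0.0, 0.0, 0.0, 1.0]] ['frame', 'z_map', 'mtx', 'extrinsics']
```

View pics/side0.png

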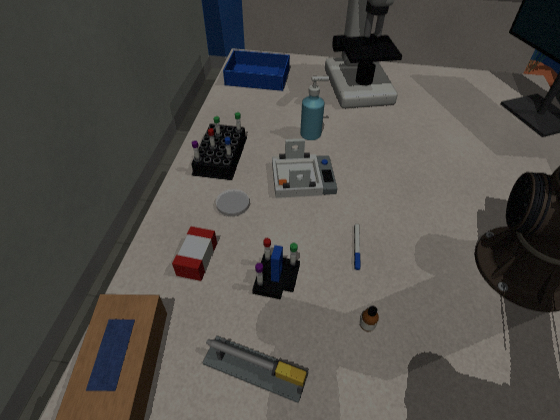

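View pics/top0.png

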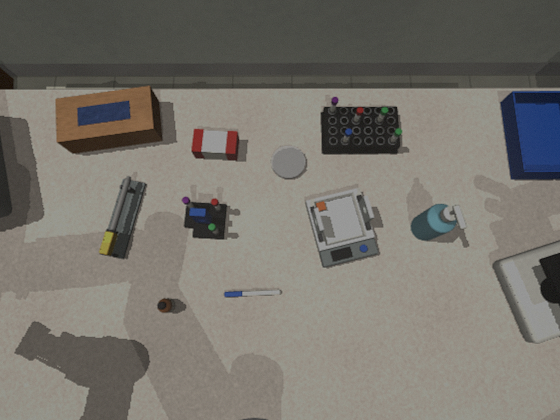

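The top view shows the mixer near (340,228), with its orange key at (320,206). The carrier is near (208,218), with purple at (185,200), red at (215,203) and green at (211,228). The rod is near (123,217) with its handle at (107,243). The side view shows the same objects. Next I'll zoom in and measure.

```bash
cat > h.py <<'E'
import numpy as np, cv2
def load(n): return dict(np.load(n))
def ray(s,u,v):
    E=s["extrinsics"];K=s["mtx"]
    d=np.array([(u-K[0,2])/K[0,0],-(v-K[1,2])/K[1,1],-1.0])
    return E[:3,3],E[:3,:3]@d
def onplane(s,u,v,z):
    o,d=ray(s,u,v); t=(z-o[2])/d[2]; return o+t*d
def cloud(s):
    H,W=s["z_map"].shape
    v,u=np.mgrid[:H,:W]; K=s["mtx"];z=s["z_map"]
    p=np.stack([(u-K[0,2])/K[0,0]*z,-(v-K[1,2])/K[1,1]*z,-z],-1)
    return p@s["extrinsics"][:3,:3].T+s["extrinsics"][:3,3]
def proj(s,p):
    E=s["extrinsics"];q=E[:3,:3].T@(np.asarray(p)-E[:3,3]);K=s["mtx"]
    return np.array([K[0,0]*q[0]/-q[2]+K[0,2],K[1,1]*-q[1]/-q[2]+K[1,2]])
E
python3 - <<'E'
from h import *
t=load("top0.npz");s=load("side0.npz")
def crop(s,u,v,w,h,k): return cv2.resize(s["frame"][v:v+h,u:u+w],None,fx=k,fy=k,interpolation=cv2.INTER_CUBIC)
cv2.imwrite("pics/tA.png",np.hstack([crop(t,95,170,145,100,5)])[:, :800])
cv2.imwrite("pics/tB.png",crop(t,295,180,90,95,6))
cv2.imwrite("pics/sB.png",crop(s,260,130,90,75,7))
cv2.imwrite("pics/sA.png",crop(s,190,225,125,175,3))
ct=cloud(t);cs=cloud(s)
for n,c,px in (("top",ct,[(150,300),(340,222),(310,320)]),("side",cs,[(320,220),(300,170)])):
  print(n,[c[v,u].round(4).tolist() for u,v in px])
E
```

```text
top [[0.3843, 0.2554, 0.0022], [0.5733, -0.2096, 0.0199], [0.3372, -0.1321, -0.0004]]
side [[0.4979, -0.061, 0.004], [0.5649, -0.1424, 0.0956]]
```

View pics/tA.png

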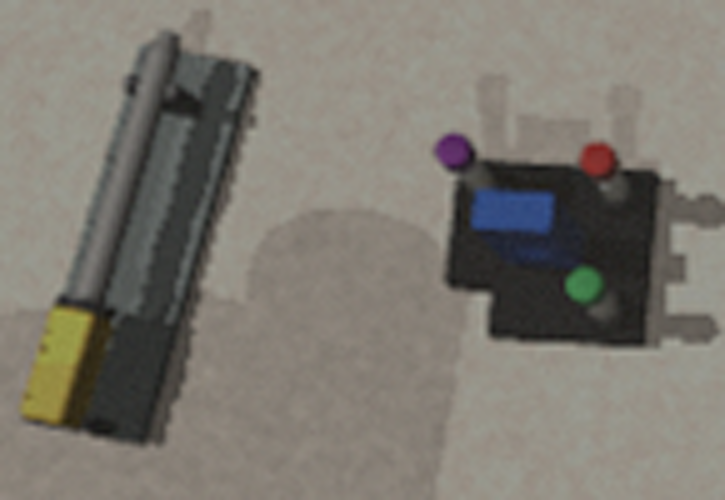

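View pics/tB.png

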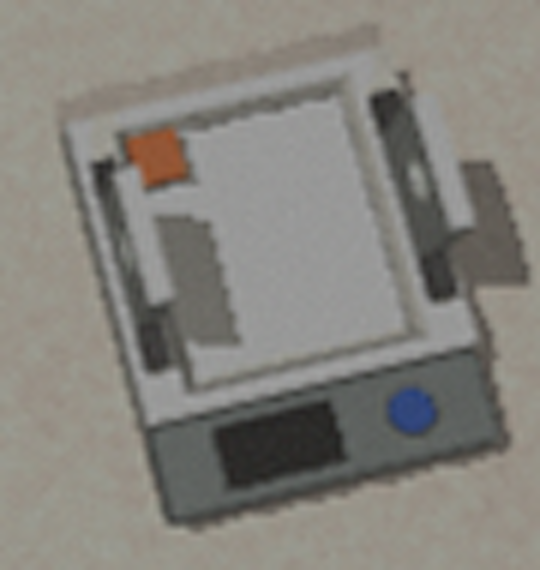

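View pics/sB.png

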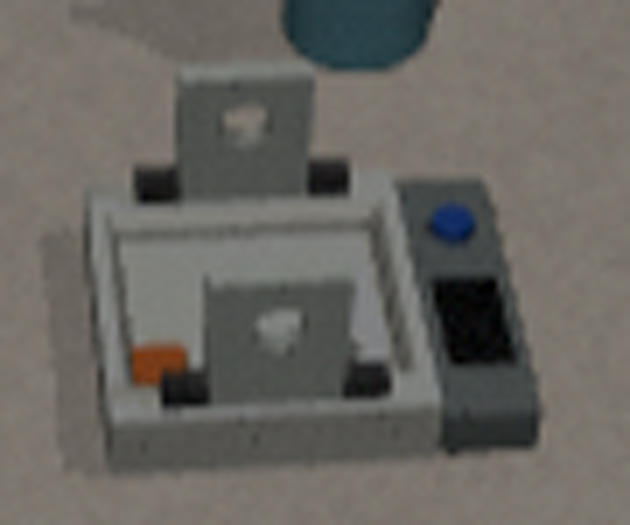

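View pics/sA.png

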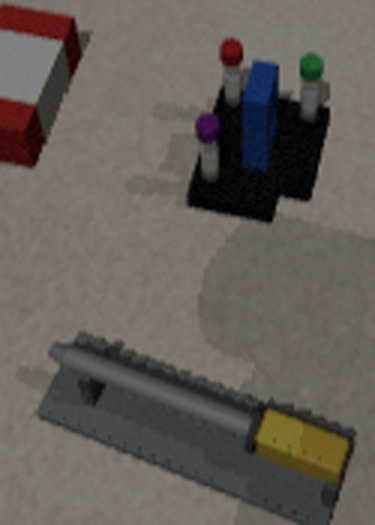

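```bash
python3 - <<'E'
from h import *
S={"top":load("top0.npz"),"side":load("side0.npz")}
def rect(P):
    r=cv2.minAreaRect((P[:,:2]*1000).astype(np.float32)); return np.round(r[0],1),np.round(r[1],1),round(r[2],1)
for n,s in S.items():
    c=cloud(s); hsv=cv2.cvtColor(s["frame"],cv2.COLOR_BGR2HSV); Hh,Ss,V=hsv[...,0],hsv[...,1],hsv[...,2]
    print(n)
    def blob(mask,z,center,rad):
        m=mask&(np.hypot(c[...,0]-center[0],c[...,1]-center[1])<rad)
        m=m.astype(np.uint8); k,l,st,ce=cv2.connectedComponentsWithStats(m)
        if k<2: return None
        i=1+np.argmax(st[1:,4]); v,u=np.nonzero(l==i)
        P=np.array([onplane(s,a,b,z) for a,b in zip(u,v)]); return P,np.c_[u,v]
    car=(0.55,0.13);mix=(0.57,-0.15);rod=(0.52,0.33)
    sat=Ss>90
    # caps
    for nm,(a,b) in dict(green=(45,85),purple=(130,165)).items():
        r=blob((Hh>a)&(Hh<b)&sat,0.090,car,.12)
        if r: print(nm,r[0].mean(0).round(4),len(r[0]),r[1].mean(0).round(1), "z",np.percentile([c[v,u,2] for u,v in r[1]],[10,50,90]).round(3))
    r=blob(((Hh<6)|(Hh>172))&(Ss>120),0.090,car,.1)
    if r: print("red",r[0].mean(0).round(4),len(r[0]),r[1].mean(0).round(1))
    bl=(Hh>100)&(Hh<128)&sat
    r=blob(bl&(c[...,2]>0.098),0.105,car,.1)
    if r: print("post top",rect(r[0]),r[0].mean(0).round(4),len(r[0]))
    ye=(Hh>18)&(Hh<35)&(Ss>110)
    r=blob(ye&(c[...,2]>0.054),0.059,rod,.2)
    if r: print("handle top",rect(r[0]),r[0].mean(0).round(4),len(r[0]))
    org=(Hh>4)&(Hh<17)&(Ss>120)
    r=blob(org,0.028,mix,.12)
    if r: print("key",rect(r[0]),r[0].mean(0).round(4),len(r[0]))
    d=np.hypot(c[...,0]-mix[0],c[...,1]-mix[1])
    r=blob((c[...,2]>0.0265)&(c[...,2]<0.034)&(V>0),0.030,mix,.13)
    print("rim",rect(r[0]),len(r[0]))
    for cc in [(0.58,-0.09),(0.555,-0.215)]:
        r=blob((c[...,2]>0.088)&(c[...,2]<.099),0.094,cc,.05)
        if r: print("plate",rect(r[0]),r[0].mean(0).round(4),len(r[0]))
    r=blob((Hh>98)&(Hh<128)&(Ss>140),0.027,(0.49,-0.19),.06)
    if r: print("button",r[0].mean(0).round(4))
    # shaft
    r=blob((c[...,2]>0.045)&~ye&(c[...,2]<0.075),0.045,rod,.2)
    if r: print("shaft",rect(r[0]),len(r[0]))
E
```

```text
top
green [0.5489 0.098  0.09  ] 46 [211.4 226.5] z [0.084 0.093 0.096]
purple [0.6127 0.1614 0.09  ] 31 [185.4 199.7] z [0.09  0.093 0.096]
red [0.6081 0.0938 0.09  ] 38 [214.2 201.6]
post top (array([579.7, 129.7]), array([37. , 18.8]), 89.9) [0.5794 0.1298 0.105 ] 133
handle top (array([516.8, 350.2]), array([22.2, 55. ]), 78.4) [0.5163 0.3507 0.059 ] 206
key (array([ 612.7, -161.2]), array([21. , 20.7]), 12.2) [ 0.6131 -0.1619  0.028 ] 65
rim (array([ 560.2, -207.6]), array([169.1, 134.6]), 14.0) 983
plate (array([ 584.5, -138.6]), array([9.7, 1.7]), 12.6) [ 0.5843 -0.1385  0.094 ] 5
shaft (array([615. , 334.2]), array([ 27.5, 144.9]), 78.2) 369
side
green [0.5486 0.1001 0.09  ] 54 [293.1 247.1] z [0.084 0.093 0.095]
purple [0.6115 0.1638 0.09  ] 69 [259.2 267.3] z [0.081 0.094 0.096]
red [0.6077 0.0964 0.09  ] 55 [266.8 242.1]
post top (array([580.5, 132.5]), array([39.5, 19.2]), 86.0) [0.5804 0.1327 0.105 ] 136
handle top (array([517.4, 353.3]), array([22.8, 55. ]), 78.0) [0.5172 0.3533 0.059 ] 381
key (array([ 612.5, -159.8]), array([19.4, 15.7]), 9.7) [ 0.6139 -0.1608  0.028 ] 33
rim (array([ 561.6, -206.6]), array([167.4, 140.3]), 13.9) 849
plate (array([ 584.9, -136.9]), array([10.6,  7.6]), 9.8) [ 0.5861 -0.1372  0.094 ] 7
button [ 0.4996 -0.2086  0.027 ]
shaft (array([615.8, 330.9]), array([ 28.6, 145.3]), 78.1) 656
```

```bash
python3 - <<'E'
from h import *
S={"top":load("top0.npz"),"side":load("side0.npz")}
def rect(P):
    r=cv2.minAreaRect((P[:,:2]*1000).astype(np.float32)); return np.round(r[0],1),np.round(r[1],1),round(r[2],1)
for n,s in S.items():
    c=cloud(s); print(n)
    hsv=cv2.cvtColor(s["frame"],cv2.COLOR_BGR2HSV)
    d=np.hypot(c[...,0]-.58,c[...,1]+.2)<.13
    def big(m,k=1):
        kk,l,st,ce=cv2.connectedComponentsWithStats(m.astype(np.uint8)); o=1+np.argsort(-st[1:,4])[:k]
        out=[]
        for i in o:
            v,u=np.nonzero(l==i); out.append(np.c_[u,v])
        return out
    pl=lambda q,z:np.array([onplane(s,a,b,z) for a,b in q])
    for q in big(d&(c[...,2]>.089)&(c[...,2]<.1),3): P=pl(q,.094);print("plate",rect(P),P.mean(0).round(4),len(q))
    q=big(d&(c[...,2]>.022)&(c[...,2]<.034)); P=pl(q[0],.03); print("rim",rect(P),len(q[0]))
    # white floor at .018
    q=big(d&(c[...,2]>.014)&(c[...,2]<.0225)); P=pl(q[0],.018); print("floor",rect(P),len(q[0]))
    # all plate pixels z>0.05
    for q in big(d&(c[...,2]>.036),2): Q=np.array([c[v,u] for u,v in q]); print("plateall",rect(Q),len(q))
    q=big(d&(c[...,2]>.012))[0]
    m=np.zeros(s["z_map"].shape,np.uint8); m[q[:,1],q[:,0]]=255
    v=hsv[...,0][q[:,1],q[:,0]]
    bq=big(d&(hsv[...,0]>100)&(hsv[...,0]<125)&(hsv[...,1]>130)&(c[...,2]<.045))[0];P=pl(bq,.028);print("btn",P.mean(0).round(4),len(bq))
E
```

```text
top
plate (array([ 594.4, -263.8]), array([53.6, 11.2]), 15.2) [ 0.5943 -0.2638  0.094 ] 111
plate (array([ 564.9, -147.6]), array([54.5, 10.8]), 14.3) [ 0.5645 -0.1479  0.094 ] 109
rim (array([ 560.4, -210.4]), array([170.4, 141. ]), 13.8) 1933
floor (array([ 581.4, -207.1]), array([108.8,  98.6]), 14.5) 1466
plateall (array([ 594.5, -264.5]), array([87.8, 11.4]), 14.0) 311
plateall (array([ 565.2, -147.9]), array([88. , 10.7]), 13.6) 239
btn [ 0.5071 -0.262   0.028 ] 37
side
plate (array([ 565.5, -148. ]), array([52.4, 15.3]), 9.8) [ 0.5654 -0.1479  0.094 ] 90
plate (array([ 595. , -263.3]), array([54.3, 19.3]), 15.5) [ 0.5949 -0.2645  0.094 ] 77
rim (array([ 561.6, -207.6]), array([168.4, 150.7]), 14.0) 1181
floor (array([ 582.5, -217.7]), array([107.4,  88.4]), 12.3) 387
plateall (array([ 566. , -148.3]), array([87. , 14.3]), 12.7) 432
plateall (array([ 595.3, -265.2]), array([88.5, 18.2]), 13.7) 399
btn [ 0.5065 -0.2637  0.028 ] 25
```

```bash
cat >> h.py <<'E'
from scipy.spatial.transform import Rotation as R
def tool(o):
    M=R.from_euler("xyz",o["orientation"],degrees=True).as_matrix()
    return M
def show(o):
    M=tool(o); a=lambda v: round(float(np.degrees(np.arctan2(v[1],v[0]))),2)
    print("t",round(o["clock"],2),"tcp",o["tool_pos"].round(4),"yang",a(M[:,1]),"zang",a(M[:,2]),"xz",M[:,0].round(4),"q",o["joint_pos"].round(1),"F",o["force"].round(1),"open",round(o["opening"],4))
def go(o,goal):  # goal world xyz -> tool offset
    return (tool(o).T@(np.array(goal)-o["tool_pos"])).round(4)
E
python3 - <<'E'
from h import *
from plant import ctrl
o=ctrl.get_obs(); show(o)
print(go(o,[.58,.131,.227]))
E
```

```text
t 0.1 tcp [0.2774 0.6149 0.2257] yang -24.29 zang -114.29 xz [-5.0e-04 -1.4e-03 -1.0e+00] q [ 82.2  20.6   0.6  -0.  -70.1 -16.5] F [0.7 0.2 0.4] open 0.0876
[-0.0007  0.4748  0.3166]
```

servo_tool:
  motion:
    - {"offset": [0, 0.0396, 0.0264], "roll": 0, "claw": 1}
    - {"offset": [0, 0.0396, 0.0264], "roll": 0, "claw": 1}
    - {"offset": [0, 0.0396, 0.0264], "roll": 0, "claw": 1}
    - {"offset": [0, 0.0396, 0.0264], "roll": 0, "claw": 1}
    - {"offset": [0, 0.0396, 0.0264], "roll": 0, "claw": 1}
    - {"offset": [0, 0.0396, 0.0264], "roll": 0, "claw": 1}
    - {"offset": [0, 0.0396, 0.0264], "roll": 0, "claw": 1}
    - {"offset": [0, 0.0396, 0.0264], "roll": 0, "claw": 1}
    - {"offset": [0, 0.0396, 0.0264], "roll": 0, "claw": 1}
    - {"offset": [0, 0.0396, 0.0264], "roll": 0, "claw": 1}
    - {"offset": [0, 0.0396, 0.0264], "roll": 0, "claw": 1}
    - {"offset": [0, 0.0396, 0.0264], "roll": 0, "claw": 1}

```text
clock: 1.6
tool_pos: [0.5809, 0.1296, 0.2263]
orientation: [-51.9, 90.0, -166.2]
force: [-0.3, 0.9, 0.3]
opening: 0.0874
```

servo_tool:
  motion:
    - {"offset": [0, 0, 0], "roll": 9.9, "claw": 1}
    - {"offset": [0, 0, 0], "roll": 9.9, "claw": 1}
    - {"offset": [0, 0, 0], "roll": 9.9, "claw": 1}
    - {"offset": [0, 0, 0], "roll": 9.9, "claw": 1}
    - {"offset": [0, 0, 0], "roll": 9.9, "claw": 1}
    - {"offset": [0, 0, 0], "roll": 9.9, "claw": 1}
    - {"offset": [0, 0, 0], "roll": 10, "claw": 1}
    - {"offset": [0, 0, 0], "roll": 0, "claw": 1}

```text
clock: 2.6
tool_pos: [0.5802, 0.131, 0.2262]
orientation: [22.7, 90.0, -160.9]
force: [0.9, -0.9, -0.5]
opening: 0.0876
```

```bash
python3 - <<'E'
from h import *
from plant import ctrl
o=ctrl.get_obs(); show(o)
print(go(o,[.58,.131,.227]))
for n in ("side","top"):
    s=ctrl.snapshot(n); np.savez(f"{n}1.npz",**s); cv2.imwrite(f"pics/{n}1.png",s["frame"])
a=cv2.imread("pics/side1.png")[100:380,100:420];b=cv2.imread("pics/top1.png")[100:380,80:400]
cv2.imwrite("pics/c1.png",cv2.resize(np.hstack([a,b]),None,fx=1.25,fy=1.25))
E
```

```text
t 2.6 tcp [0.5802 0.131  0.2262] yang -93.62 zang 176.38 xz [-7.e-04 -2.e-04 -1.e+00] q [ 31.5  13.1  -9.8  -0.  -67.1 -35.1] F [ 0.9 -0.9 -0.5] open 0.0876
[-0.0008  0.      0.0002]
```

View pics/c1.png

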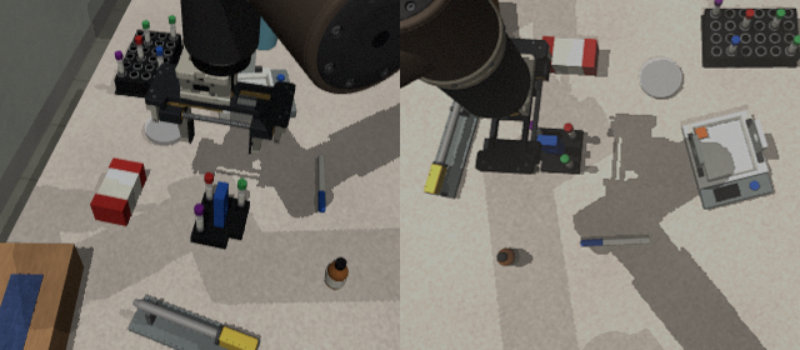

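The side view shows the gripper above the carrier with its jaws along world x, and the top view agrees. I'll descend now.

servo_tool:
  motion:
    - {"offset": [0.0175, 0, 0], "roll": 0, "claw": 1}
    - {"offset": [0.0175, 0, 0], "roll": 0, "claw": 1}
    - {"offset": [0.0175, 0, 0], "roll": 0, "claw": 1}
    - {"offset": [0.0175, 0, 0], "roll": 0, "claw": 0.6}
    - {"offset": [0.0175, 0, 0], "roll": 0, "claw": 0.3}
    - {"offset": [0.0175, 0, 0], "roll": 0, "claw": 0}
    - {"offset": [0.0175, 0, 0], "roll": 0, "claw": 0}
    - {"offset": [0.0175, 0, 0], "roll": 0, "claw": 0}
    - {"offset": [0.0085, 0, 0], "roll": 0, "claw": 0}
    - {"offset": [0.0085, 0, 0], "roll": 0, "claw": 0}
    - {"offset": [0, 0, 0], "roll": 0, "claw": 0}

```text
clock: 4.08
tool_pos: [0.5802, 0.1309, 0.069]
orientation: [34.0, 89.9, -149.7]
force: [-0.5, 0.4, 0.2]
opening: 0.0441
```

```bash
python3 - <<'E'
from h import *
from plant import ctrl
o=ctrl.get_obs(); show(o)
s=ctrl.snapshot("side"); np.savez("side2.npz",**s)
cv2.imwrite("pics/s2.png",cv2.resize(s["frame"][150:320,190:380],None,fx=4,fy=3.5,interpolation=cv2.INTER_CUBIC))
E
```

```text
t 4.08 tcp [0.5802 0.1309 0.069 ] yang -93.68 zang 176.32 xz [-8.e-04 -5.e-04 -1.e+00] q [ 31.5  21.5 -20.8  -0.  -47.8 -35.2] F [-0.5  0.4  0.2] open 0.0441
```

View pics/s2.png

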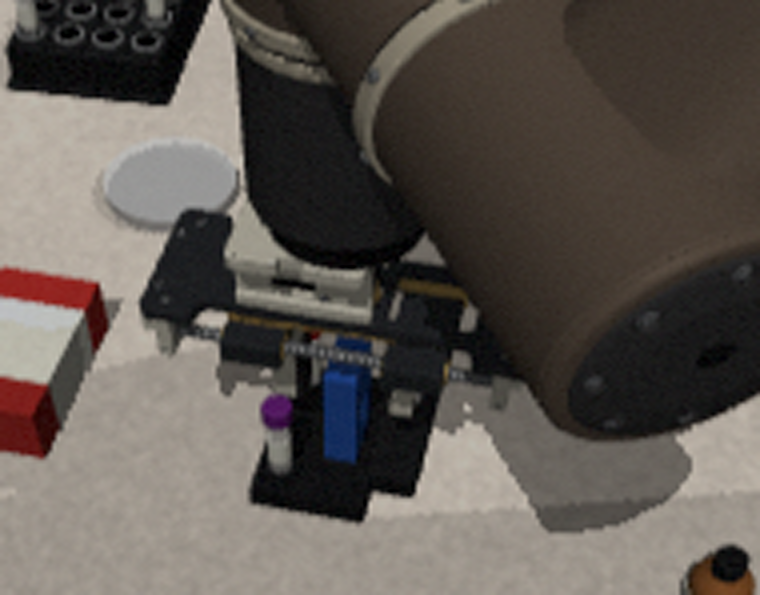

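The post sits between the fingers (blue at 345,400 in the crop). I'll close and lift.

servo_tool:
  motion:
    - {"offset": [0, 0, 0], "roll": 0, "claw": -0.4}
    - {"offset": [0, 0, 0], "roll": 0, "claw": -1}
    - {"offset": [0, 0, 0], "roll": 0, "claw": -1}
    - {"offset": [0, 0, 0], "roll": 0, "claw": -1}
    - {"offset": [0, 0, 0], "roll": 0, "claw": -1}
    - {"offset": [0, 0, 0], "roll": 0, "claw": -1}

```text
clock: 4.88
tool_pos: [0.5806, 0.1311, 0.0699]
orientation: [-153.8, 90.0, 22.5]
force: [-0.8, 0.9, 3.2]
opening: 0.0176
```

servo_tool:
  motion:
    - {"offset": [-0.005, 0, 0], "roll": 0, "claw": -1}
    - {"offset": [-0.015, 0, 0], "roll": 0, "claw": -1}
    - {"offset": [-0.03, 0, 0], "roll": 0, "claw": -1}
    - {"offset": [-0.03, 0, 0], "roll": 0, "claw": -1}
    - {"offset": [-0.03, 0, 0], "roll": 0, "claw": -1}
    - {"offset": [-0.02, 0, 0], "roll": 0, "claw": -1}
    - {"offset": [0, 0, 0], "roll": 0, "claw": -1}

```text
clock: 5.75
tool_pos: [0.5813, 0.1315, 0.2019]
orientation: [-147.9, 89.8, 28.4]
force: [0.1, -0.1, -4.0]
opening: 0.0179
```

```bash
python3 - <<'E'
from h import *
from plant import ctrl
o=ctrl.get_obs(); show(o)
print(go(o,[.58,-.206,.2]))
s=ctrl.snapshot("side"); np.savez("side3.npz",**s)
cv2.imwrite("pics/s3.png",cv2.resize(s["frame"][130:320,190:380],None,fx=3.5,fy=3,interpolation=cv2.INTER_CUBIC))
E
```

```text
t 5.75 tcp [0.5813 0.1315 0.2019] yang -93.68 zang 176.32 xz [ 0.0035  0.0019 -1.    ] q [ 31.5  14.  -11.9   0.  -63.9 -35.2] F [ 0.1 -0.1 -4. ] open 0.0179
[ 0.0012  0.3369 -0.0204]
```

View pics/s3.png

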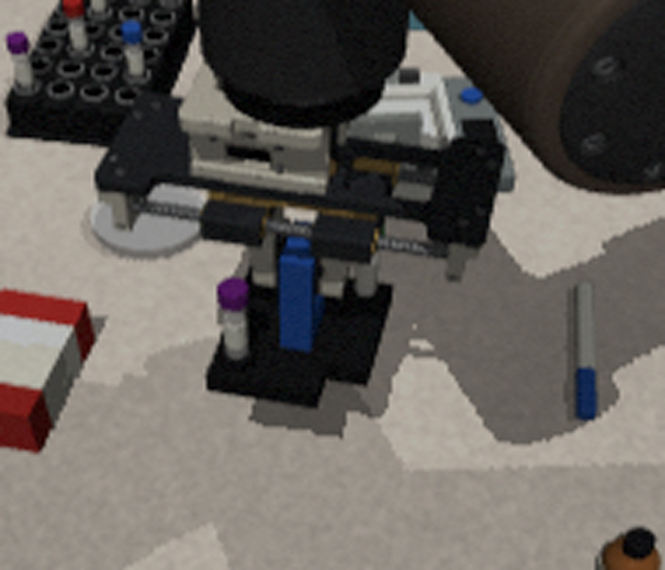

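servo_tool:
  motion:
    - {"offset": [0, 0, 0], "roll": 5, "claw": -1}
    - {"offset": [0, 0, 0], "roll": 10, "claw": -1}
    - {"offset": [0, 0, 0], "roll": 10, "claw": -1}
    - {"offset": [0, 0, 0], "roll": 10, "claw": -1}
    - {"offset": [0, 0, 0], "roll": 10, "claw": -1}
    - {"offset": [0, 0, 0], "roll": 10, "claw": -1}
    - {"offset": [0, 0, 0], "roll": 10, "claw": -1}
    - {"offset": [0, 0, 0], "roll": 5, "claw": -1}
    - {"offset": [0, 0, 0], "roll": 2.3, "claw": -1}
    - {"offset": [0, 0, 0], "roll": 0, "claw": -1}

```text
clock: 7.05
tool_pos: [0.5798, 0.1308, 0.1982]
orientation: [98.4, 89.9, -157.6]
force: [-0.8, -0.2, -3.5]
opening: 0.0178
```

```bash
python3 - <<'E'
from h import *
from plant import ctrl
o=ctrl.get_obs(); show(o)
print(go(o,[.58,-.206,.2]))
E
```

```text
t 7.05 tcp [0.5798 0.1308 0.1982] yang -165.98 zang 104.02 xz [-2.1e-03 -9.0e-04 -1.0e+00] q [  31.5   14.2  -12.1   -0.   -63.8 -107.5] F [-0.8 -0.2 -3.5] open 0.0178
[-0.0015  0.0814 -0.3268]
```

servo_tool:
  motion:
    - {"offset": [0, 0.0034, -0.0136], "roll": 0, "claw": -1}
    - {"offset": [0, 0.0068, -0.0272], "roll": 0, "claw": -1}
    - {"offset": [0, 0.0085, -0.034], "roll": 0, "claw": -1}
    - {"offset": [0, 0.0085, -0.034], "roll": 0, "claw": -1}
    - {"offset": [0, 0.0085, -0.034], "roll": 0, "claw": -1}
    - {"offset": [0, 0.0085, -0.034], "roll": 0, "claw": -1}
    - {"offset": [0, 0.0085, -0.034], "roll": 0, "claw": -1}
    - {"offset": [0, 0.0085, -0.034], "roll": 0, "claw": -1}
    - {"offset": [0, 0.0085, -0.034], "roll": 0, "claw": -1}
    - {"offset": [0, 0.0068, -0.0272], "roll": 0, "claw": -1}
    - {"offset": [0, 0.0049, -0.0208], "roll": 0, "claw": -1}
    - {"offset": [0, 0, 0], "roll": 0, "claw": -1}

```text
clock: 8.55
tool_pos: [0.5802, -0.2073, 0.1991]
orientation: [78.1, 90.0, -178.0]
force: [0.3, 0.2, -2.9]
opening: 0.0182
```

servo_tool:
  motion:
    - {"offset": [0, 0, 0], "roll": 0, "claw": -1}
    - {"offset": [0, 0, 0], "roll": 0, "claw": -1}

```text
clock: 8.8
tool_pos: [0.5807, -0.2051, 0.1996]
orientation: [-19.1, 90.0, 85.0]
force: [-0.8, 0.1, -2.7]
opening: 0.0178
```

```bash
python3 - <<'E'
from h import *
from plant import ctrl
o=ctrl.get_obs(); show(o)
print(go(o,[.58,-.206,.2]))
for n in ("side","top"):
    s=ctrl.snapshot(n); np.savez(f"{n}4.npz",**s); cv2.imwrite(f"pics/{n}4.png",s["frame"])
a=cv2.imread("pics/side4.png")[70:230,220:380];b=cv2.imread("pics/top4.png")[150:310,270:430]
cv2.imwrite("pics/c4.png",cv2.resize(np.hstack([a,b]),None,fx=2.5,fy=2.5,interpolation=cv2.INTER_CUBIC))
E
```

```text
t 8.8 tcp [ 0.5807 -0.2051  0.1996] yang -165.93 zang 104.07 xz [ 0.e+00  1.e-04 -1.e+00] q [ -1.3  16.1  -9.4  -0.  -64.5 -74.6] F [-0.8  0.1 -2.7] open 0.0178
[-0.0004  0.0009 -0.0007]
```

View pics/c4.png

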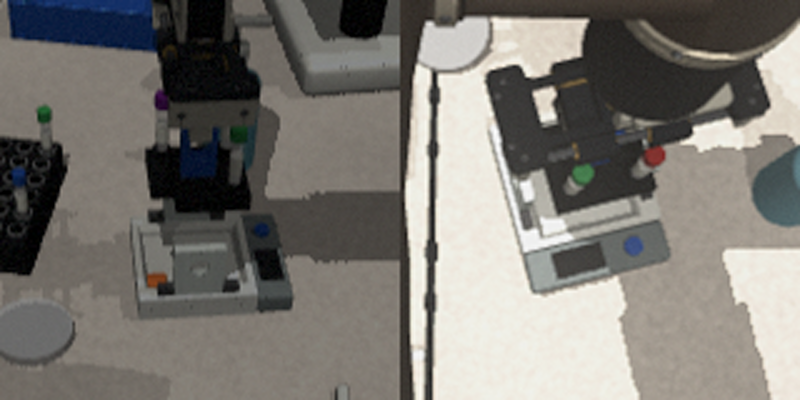

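```bash
cat > chk.py <<'E'
from h import *
def caps(s,zlo,center,rad,z):
    c=cloud(s); hsv=cv2.cvtColor(s["frame"],cv2.COLOR_BGR2HSV);H,S=hsv[...,0],hsv[...,1]
    out={}
    for nm,m in dict(green=(H>45)&(H<85)&(S>90),purple=(H>130)&(H<165)&(S>90),red=((H<6)|(H>172))&(S>120)).items():
        m=m&(np.hypot(c[...,0]-center[0],c[...,1]-center[1])<rad)&(c[...,2]>zlo)
        k,l,st,ce=cv2.connectedComponentsWithStats(m.astype(np.uint8))
        if k<2: continue
        i=1+np.argmax(st[1:,4])
        if st[i,4]<12: continue
        v,u=np.nonzero(l==i); out[nm]=(ce[i],onplane(s,*ce[i],z),np.percentile(c[v,u,2],95),st[i,4])
    return out
E
python3 - <<'E'
from chk import *
P=np.array([.58,-.206]);a=np.radians(14);M=np.array([[np.cos(a),np.sin(a)],[-np.sin(a),np.cos(a)]])
for n in("side","top"):
    s=load(n+"4.npz")
    for k,v in caps(s,.18,P,.12,.131+.090).items(): print(n,k,v[0].round(1),"mixer xy",(M@(v[1][:2]-P)*1000).round(1),"ztop",v[2].round(4),v[3])
E
```

```text
side green [315.1 123.3] mixer xy [-33.   39.5] ztop 0.2245 40
side purple [284.2 109.4] mixer xy [ 35.6 -23.1] ztop 0.28 39
top green [342.7 219.1] mixer xy [-35.2  31.3] ztop 0.2251 44
top red [371.5 211.9] mixer xy [-34.9 -28.3] ztop 0.2272 50
```

```bash
python3 - <<'E'
from chk import *
P=np.array([.58,-.206]);a=np.radians(14);M=np.array([[np.cos(a),np.sin(a)],[-np.sin(a),np.cos(a)]])
for n in("side","top"):
    s=load(n+"4.npz");c=cloud(s);hsv=cv2.cvtColor(s["frame"],cv2.COLOR_BGR2HSV);H,S=hsv[...,0],hsv[...,1]
    d=np.hypot(c[...,0]-.58,c[...,1]+.206)<.12
    for nm,m in dict(green=(H>45)&(H<85)&(S>90),purple=(H>130)&(H<165)&(S>90),red=((H<6)|(H>172))&(S>120),blue=(H>105)&(H<125)&(S>130)).items():
        q=c[m&d&(c[...,2]>.17)]
        if len(q)>10:
            qq=np.c_[(q[:,:2]-P)@M.T,q[:,2]]*1000
            print(n,nm,len(q),np.percentile(qq,[5,50,95],axis=0).round(1).tolist())
    # black base
    q=c[d&(hsv[...,2]<45)&(c[...,2]>.12)&(c[...,2]<.16)]
    qq=np.c_[(q[:,:2]-P)@M.T,q[:,2]]*1000
    print(n,"base",len(q),np.percentile(qq,[2,50,98],axis=0).round(1).tolist())
def tri(p,q):
    A=[];B=[]
    for n,u in(("side4",p),("top4",q)):
        o,d=ray(load(n+".npz"),*u);d/=np.linalg.norm(d);N=np.eye(3)-np.outer(d,d);A.append(N);B.append(N@o)
    x=np.linalg.lstsq(np.vstack(A),np.hstack(B),rcond=None)[0]; return x, np.vstack(A)@x-np.hstack(B)
x,r=tri((315.1,123.3),(342.7,219.1));print(x.round(4),(M@(x[:2]-P)*1000).round(1),r.round(4))
E
```

```text
side green 281 [[-37.6, 11.9, 216.2], [-4.6, 36.6, 342.2], [39.2, 94.0, 453.1]]
side purple 208 [[-30.9, -26.7, 215.6], [9.9, 33.2, 360.8], [40.5, 93.5, 469.8]]
side red 53 [[-27.8, 12.6, 308.4], [3.0, 26.2, 370.5], [40.2, 57.3, 434.8]]
side blue 206 [[-19.3, -42.0, 171.2], [7.6, 10.4, 204.7], [40.3, 79.7, 417.2]]
side base 742 [[-48.1, -35.7, 132.5], [4.1, 20.1, 148.6], [49.1, 46.0, 159.2]]
top green 44 [[-41.2, 25.6, 222.1], [-35.4, 31.7, 223.5], [-30.2, 38.0, 225.1]]
top red 50 [[-41.1, -34.5, 221.0], [-35.8, -27.5, 223.1], [-30.2, -20.3, 227.2]]
top base 54 [[-48.0, -41.2, 144.9], [-14.9, -30.6, 147.9], [22.2, 18.7, 158.7]]
[ 0.5393 -0.1853  0.2142] [-34.4  30. ] [ 0.0005 -0.0001  0.0001 -0.0005  0.0001 -0.0001]
```

servo_tool:
  motion:
    - {"offset": [0.01, 0, 0], "roll": 0, "claw": -1}
    - {"offset": [0.015, 0, 0], "roll": 0, "claw": -1}
    - {"offset": [0.02, 0, 0], "roll": 0, "claw": -1}
    - {"offset": [0.02, 0, 0], "roll": 0, "claw": -1}
    - {"offset": [0.01, 0, 0], "roll": 0, "claw": -1}
    - {"offset": [0.005, 0, 0], "roll": 0, "claw": -1}
    - {"offset": [0, 0, 0], "roll": 0, "claw": -1}
    - {"offset": [0, 0, 0], "roll": 0, "claw": -1}

```text
clock: 9.9
tool_pos: [0.5811, -0.2058, 0.1203]
orientation: [-113.8, 89.9, -9.8]
force: [-0.0, 0.3, -2.5]
opening: 0.0181
```

```bash
python3 - <<'E'
from h import *
from plant import ctrl
o=ctrl.get_obs(); show(o)
print(go(o,[.58,-.206,.12]))
for n in ("side","top"):
    s=ctrl.snapshot(n); np.savez(f"{n}5.npz",**s); cv2.imwrite(f"pics/{n}5.png",s["frame"])
a=cv2.imread("pics/side5.png")[100:220,240:360];b=cv2.imread("pics/top5.png")[160:280,280:400]
cv2.imwrite("pics/c5.png",cv2.resize(np.hstack([a,b]),None,fx=3.3,fy=3.3,interpolation=cv2.INTER_CUBIC))
from chk import *
P=np.array([.58,-.206]);a=np.radians(14);M=np.array([[np.cos(a),np.sin(a)],[-np.sin(a),np.cos(a)]])
for n in("side","top"):
    s=load(n+"5.npz")
    for k,v in caps(s,.1,P,.12,.051+.092).items(): print(n,k,v[0].round(1),"mixer xy",(M@(v[1][:2]-P)*1000).round(1),"ztop",v[2].round(4),v[3])
E
```

```text
t 9.9 tcp [ 0.5811 -0.2058  0.1203] yang -165.98 zang 104.02 xz [ 1.2e-03 -2.0e-04 -1.0e+00] q [ -1.4  20.  -15.    0.  -54.9 -74.6] F [-0.   0.3 -2.5] open 0.0181
[0.0003 0.0011 0.0001]
side green [312.6 149.7] mixer xy [-31.8  43.5] ztop 0.1429 22
side purple [283.7 135. ] mixer xy [ 35.9 -21.5] ztop 0.1938 29
top green [337.2 226.5] mixer xy [-35.2  31.1] ztop 0.1467 36
top red [363.8 220.1] mixer xy [-35.6 -28.8] ztop 0.15 40
```

View pics/c5.png

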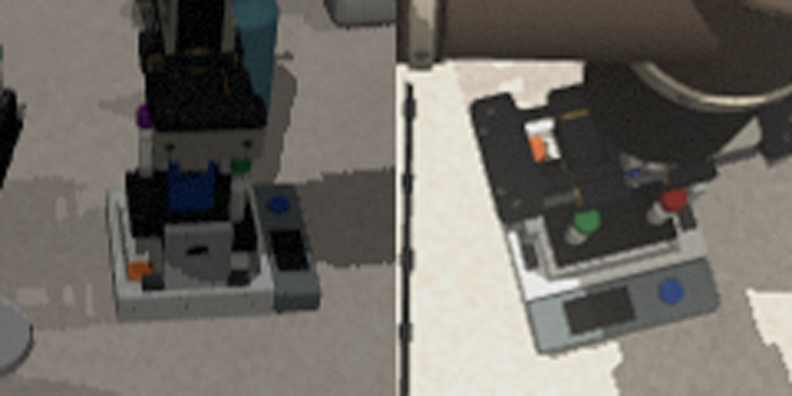

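servo_tool:
  motion:
    - {"offset": [0.004, -0.001, -0.0008], "roll": 0, "claw": -1}
    - {"offset": [0.006, 0, 0], "roll": 0, "claw": -1}
    - {"offset": [0.005, 0, 0], "roll": 0, "claw": -1}
    - {"offset": [0.004, 0, 0], "roll": 0, "claw": -1}
    - {"offset": [0.004, 0, 0], "roll": 0, "claw": -1}
    - {"offset": [0.004, 0, 0], "roll": 0, "claw": -1}
    - {"offset": [0.003, 0, 0], "roll": 0, "claw": -1}
    - {"offset": [0, 0, 0], "roll": 0, "claw": -1}

```text
clock: 11.0
tool_pos: [0.5817, -0.2062, 0.0893]
orientation: [72.8, 90.0, 176.8]
force: [1.0, -0.6, -2.9]
opening: 0.018
```

servo_tool:
  motion:
    - {"offset": [0.0015, 0, 0], "roll": 0, "claw": -1}
    - {"offset": [0, 0, 0], "roll": 0, "claw": -1}

```text
clock: 11.25
tool_pos: [0.5818, -0.2062, 0.0881]
orientation: [-74.5, 90.0, 29.5]
force: [0.2, 0.1, -3.7]
opening: 0.018
```

servo_tool:
  motion:
    - {"offset": [0.001, 0, 0], "roll": 0, "claw": -1}
    - {"offset": [0.0005, 0, 0], "roll": 0, "claw": -1}
    - {"offset": [0, 0, 0], "roll": 0, "claw": -1}

```text
clock: 11.62
tool_pos: [0.5819, -0.2063, 0.0878]
orientation: [-127.1, 90.0, -23.1]
force: [-2.6, 2.3, 6.7]
opening: 0.0179
```

```bash
python3 - <<'E'
from h import *
from plant import ctrl
o=ctrl.get_obs(); show(o)
print(ctrl.get_obs()["force"])
E
```

```text
t 11.62 tcp [ 0.5819 -0.2063  0.0878] yang -165.96 zang 104.04 xz [ 7.e-04 -3.e-04 -1.e+00] q [ -1.4  22.  -16.8   0.  -51.1 -74.6] F [-2.6  2.3  6.7] open 0.0179
[-2.59678496  2.31486704  6.74718081]
```

servo_tool:
  motion:
    - {"offset": [0, 0, 0], "roll": 0, "claw": -0.3}
    - {"offset": [0, 0, 0], "roll": 0, "claw": -0.3}
    - {"offset": [0, 0, 0], "roll": 0, "claw": -0.3}
    - {"offset": [0, 0, 0], "roll": 0, "claw": -0.3}
    - {"offset": [-0.01, 0, 0], "roll": 0, "claw": -0.3}
    - {"offset": [-0.02, 0, 0], "roll": 0, "claw": -0.3}
    - {"offset": [-0.04, 0, 0], "roll": 0, "claw": -0.3}
    - {"offset": [-0.04, 0, 0], "roll": 0, "claw": -0.3}
    - {"offset": [-0.03, 0, 0], "roll": 0, "claw": 0.4}
    - {"offset": [0, 0, 0], "roll": 0, "claw": 1}

```text
clock: 12.88
tool_pos: [0.5833, -0.2066, 0.2304]
orientation: [-113.4, 89.7, -9.4]
force: [0.4, -0.2, -0.3]
opening: 0.0451
```

```bash
python3 - <<'E'
from h import *
from plant import ctrl
o=ctrl.get_obs(); show(o)
d=np.radians(-11.8)
print(go(o,[.5175+.007*np.cos(d),.3515+.007*np.sin(d),.2276]))
E
```

```text
t 12.88 tcp [ 0.5833 -0.2066  0.2304] yang -165.96 zang 104.04 xz [ 0.0059 -0.001  -1.    ] q [ -1.4  15.   -6.8   0.1 -67.9 -74.6] F [ 0.4 -0.2 -0.3] open 0.0451
[ 0.0019 -0.0778  0.5543]
```

servo_tool:
  motion:
    - {"offset": [0, -0.0035, 0.0252], "roll": 0, "claw": 1}
    - {"offset": [0, -0.0068, 0.0481], "roll": 0, "claw": 1}
    - {"offset": [0, -0.0068, 0.0481], "roll": 0, "claw": 1}
    - {"offset": [0, -0.0068, 0.0481], "roll": 0, "claw": 1}
    - {"offset": [0, -0.0068, 0.0481], "roll": 0, "claw": 1}
    - {"offset": [0, -0.0068, 0.0481], "roll": 0, "claw": 1}
    - {"offset": [0, -0.0068, 0.0481], "roll": 0, "claw": 1}
    - {"offset": [0, -0.0068, 0.0481], "roll": 0, "claw": 1}
    - {"offset": [0, -0.0068, 0.0481], "roll": 0, "claw": 1}
    - {"offset": [0, -0.0068, 0.0481], "roll": 0, "claw": 1}
    - {"offset": [0, -0.0068, 0.0481], "roll": 0, "claw": 1}
    - {"offset": [0, -0.0068, 0.0481], "roll": 0, "claw": 1}

```text
clock: 14.38
tool_pos: [0.5229, 0.3519, 0.2262]
orientation: [118.9, 90.0, -137.0]
force: [0.4, 0.1, -0.4]
opening: 0.0878
```

servo_tool:
  motion:
    - {"offset": [0, 0, 0], "roll": -10.3, "claw": 1}
    - {"offset": [0, 0, 0], "roll": -10.3, "claw": 1}
    - {"offset": [0, 0, 0], "roll": -10.3, "claw": 1}
    - {"offset": [0, 0, 0], "roll": -10.3, "claw": 1}
    - {"offset": [0, 0, 0], "roll": -10.3, "claw": 1}
    - {"offset": [0, 0, 0], "roll": -10.3, "claw": 1}
    - {"offset": [0, 0, 0], "roll": -10.3, "claw": 1}
    - {"offset": [0, 0, 0], "roll": -10.3, "claw": 1}

```text
clock: 15.38
tool_pos: [0.5232, 0.3502, 0.2261]
orientation: [34.8, 89.9, -138.5]
force: [0.3, -0.2, 0.1]
opening: 0.0876
```

servo_tool:
  motion:
    - {"offset": [0, 0, 0], "roll": -10.3, "claw": 1}
    - {"offset": [0, 0, 0], "roll": -10.3, "claw": 1}
    - {"offset": [0, 0, 0], "roll": -10.3, "claw": 1}
    - {"offset": [0, 0, 0], "roll": -10.3, "claw": 1}
    - {"offset": [0, 0, 0], "roll": -10.3, "claw": 1}
    - {"offset": [0, 0, 0], "roll": -10.3, "claw": 1}
    - {"offset": [0, 0, 0], "roll": -10, "claw": 1}
    - {"offset": [0, 0, 0], "roll": 0, "claw": 1}

```text
clock: 16.38
tool_pos: [0.5233, 0.3503, 0.2261]
orientation: [-34.6, 89.9, -136.4]
force: [-0.0, -0.3, -0.2]
opening: 0.0877
```

```bash
python3 - <<'E'
from h import *
from plant import ctrl
o=ctrl.get_obs(); show(o)
print(go(o,[.525,.35,.0275]))
for n in ("side","top"):
    s=ctrl.snapshot(n); np.savez(f"{n}6.npz",**s); cv2.imwrite(f"pics/{n}6.png",s["frame"])
a=cv2.imread("pics/side6.png")[100:220,240:360];b=cv2.imread("pics/top6.png")[160:280,280:400]
cv2.imwrite("pics/c6.png",cv2.resize(np.hstack([a,b]),None,fx=3.3,fy=3.3,interpolation=cv2.INTER_CUBIC))
a=cv2.imread("pics/side6.png")[220:420,170:420]
cv2.imwrite("pics/d6.png",cv2.resize(a,None,fx=3,fy=3))
from chk import *
P=np.array([.58,-.206]);a=np.radians(14);M=np.array([[np.cos(a),np.sin(a)],[-np.sin(a),np.cos(a)]])
for n in("side","top"):
    s=load(n+"6.npz")
    for k,v in caps(s,.09,P,.12,.018+.090).items(): print(n,k,v[0].round(1),"mixer xy",(M@(v[1][:2]-P)*1000).round(1),"ztop",v[2].round(4),v[3])
    c=cloud(s);hsv=cv2.cvtColor(s["frame"],cv2.COLOR_BGR2HSV)
    m=(np.hypot(c[...,0]-.58,c[...,1]+.206)<.06)&(c[...,2]>.115)&(hsv[...,0]>105)&(hsv[...,0]<128)&(hsv[...,1]>90)
    v,u=np.nonzero(m); q=np.array([(M@(onplane(s,i,j,.123)[:2]-P))*1000 for i,j in zip(u,v)],np.float32)
    r=cv2.minAreaRect(q); print(n,"post",np.round(r[0],1),np.round(r[1],1),round(r[2],1),"z",np.median(c[m][:,2]).round(4),len(q))
E
```

```text
t 16.38 tcp [0.5233 0.3503 0.2261] yang -11.85 zang -101.85 xz [-6.e-04 -6.e-04 -1.e+00] q [ 51.5  16.4  -5.4  -0.  -68.3  26.6] F [-0.  -0.3 -0.2] open 0.0877
[ 0.1986  0.0019 -0.0002]Traceback (most recent call last):
  File "<stdin>", line 19, in <module>
cv2.error: OpenCV(4.12.0) /io/opencv/modules/imgproc/src/convhull.cpp:143: error: (-215:Assertion failed) total >= 0 && (depth == CV_32F || depth == CV_32S) in function 'convexHull'
```

View pics/c6.png

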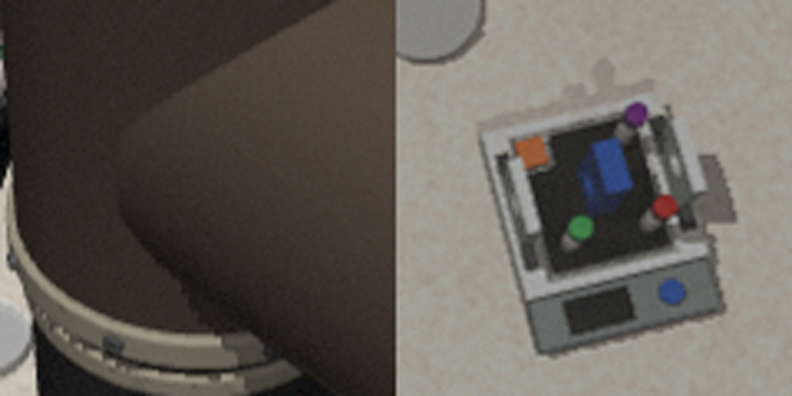

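View pics/d6.png

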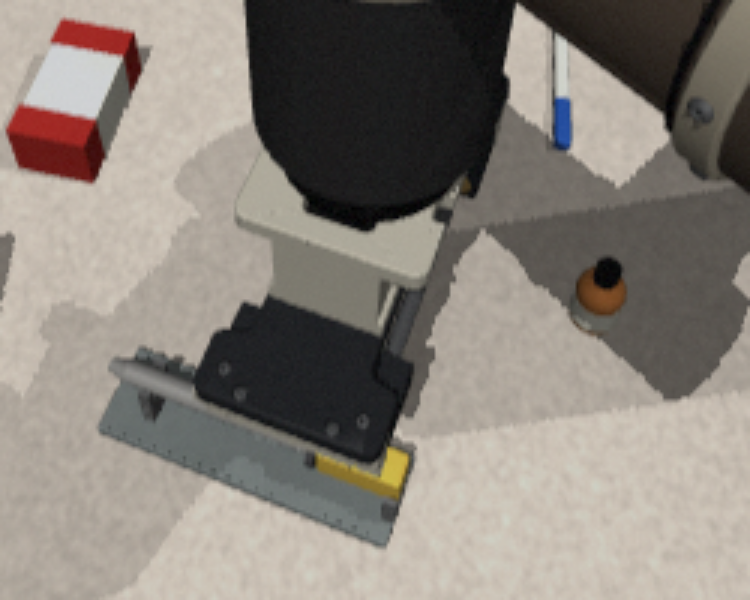

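The carrier is in the pocket with its notch at the orange key. In the side view the gripper lines up over the rod handle. I'll finish the top-view check on the carrier before descending.

```bash
cat > seat.py <<'E'
from chk import *
import sys
P=np.array([.58,-.206]);a=np.radians(14);M=np.array([[np.cos(a),np.sin(a)],[-np.sin(a),np.cos(a)]])
def seat(s):
    for k,v in caps(s,.09,P,.12,.018+.090).items(): print(k,"mixer xy",(M@(v[1][:2]-P)*1000).round(1),"ztop",v[2].round(4),v[3])
    c=cloud(s);hsv=cv2.cvtColor(s["frame"],cv2.COLOR_BGR2HSV)
    m=(np.hypot(c[...,0]-.58,c[...,1]+.206)<.06)&(c[...,2]>.115)&(hsv[...,0]>105)&(hsv[...,0]<128)&(hsv[...,1]>90)
    v,u=np.nonzero(m); q=np.array([(M@(onplane(s,i,j,.123)[:2]-P))*1000 for i,j in zip(u,v)],np.float32)
    r=cv2.minAreaRect(q); print("post",np.round(r[0],1),np.round(r[1],1),round(r[2],1),"z",np.median(c[m][:,2]).round(4),len(q))
E
python3 -c "
from seat import *
seat(load('top6.npz'))"
```

```text
green mixer xy [-33.7  30.2] ztop 0.1136 39
purple mixer xy [ 34.4 -30.1] ztop 0.1154 35
red mixer xy [-33.2 -30.2] ztop 0.114 41
post [-0.6  1.7] [19.9 36.6] 89.4 z 0.1225 140
```

servo_tool:
  motion:
    - {"offset": [0.02, 0.0018, 0], "roll": 0, "claw": 1}
    - {"offset": [0.025, 0, 0], "roll": 0, "claw": 0.5}
    - {"offset": [0.025, 0, 0], "roll": 0, "claw": 0}
    - {"offset": [0.025, 0, 0], "roll": 0, "claw": 0}
    - {"offset": [0.025, 0, 0], "roll": 0, "claw": 0}
    - {"offset": [0.025, 0, 0], "roll": 0, "claw": 0}
    - {"offset": [0.025, 0, 0], "roll": 0, "claw": 0}
    - {"offset": [0.02, 0, 0], "roll": 0, "claw": 0}
    - {"offset": [0.008, 0, 0], "roll": 0, "claw": 0}
    - {"offset": [0, 0, 0], "roll": 0, "claw": 0}
    - {"offset": [0, 0, 0], "roll": 0, "claw": 0}

```text
clock: 17.85
tool_pos: [0.5257, 0.3506, 0.0295]
orientation: [144.7, 89.9, 42.9]
force: [-0.6, 0.2, 0.4]
opening: 0.0436
```

```bash
python3 - <<'E'
from h import *
from plant import ctrl
o=ctrl.get_obs(); show(o)
s=ctrl.snapshot("side"); np.savez("side7.npz",**s)
cv2.imwrite("pics/s7.png",cv2.resize(s["frame"][250:420,170:370],None,fx=4,fy=3.5,interpolation=cv2.INTER_CUBIC))
E
```

```text
t 17.85 tcp [0.5257 0.3506 0.0295] yang -11.81 zang -101.81 xz [ 1.e-03  9.e-04 -1.e+00] q [ 51.4  27.  -17.9   0.  -45.   26.8] F [-0.6  0.2  0.4] open 0.0436
```

View pics/s7.png

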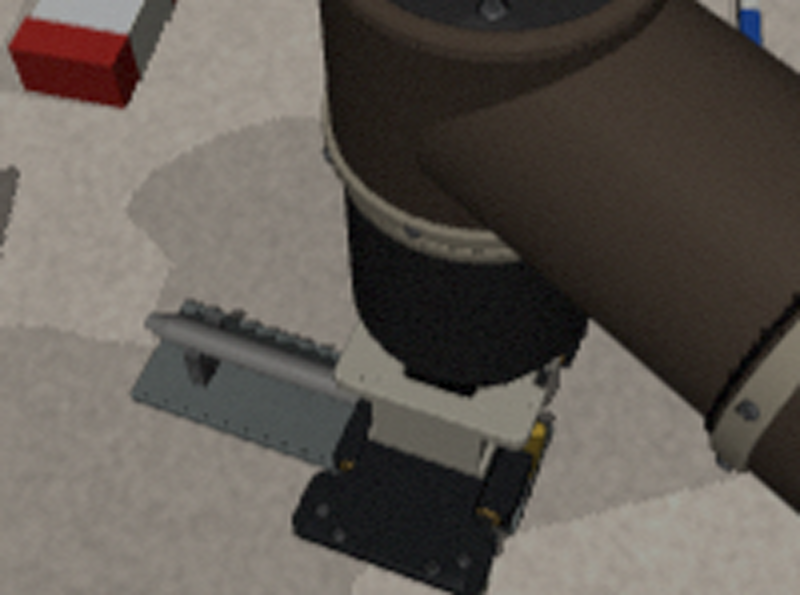

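The carrier is seated: the caps are within 1 mm of nominal and the cap tops are about 114 mm up. In the side view the gripper straddles the handle. I'll grip and lift the rod.

servo_tool:
  motion:
    - {"offset": [0, 0, 0], "roll": 0, "claw": -0.4}
    - {"offset": [0, 0, 0], "roll": 0, "claw": -1}
    - {"offset": [0, 0, 0], "roll": 0, "claw": -1}
    - {"offset": [0, 0, 0], "roll": 0, "claw": -1}
    - {"offset": [0, 0, 0], "roll": 0, "claw": -1}

```text
clock: 18.52
tool_pos: [0.5253, 0.3502, 0.0288]
orientation: [131.5, 90.0, 29.7]
force: [0.0, 0.5, 3.5]
opening: 0.0217
```

servo_tool:
  motion:
    - {"offset": [-0.005, 0, 0], "roll": 0, "claw": -1}
    - {"offset": [-0.01, 0, 0], "roll": 0, "claw": -1}
    - {"offset": [-0.02, 0, 0], "roll": 0, "claw": -1}
    - {"offset": [-0.03, 0, 0], "roll": 0, "claw": -1}
    - {"offset": [-0.03, 0, 0], "roll": 0, "claw": -1}
    - {"offset": [-0.025, 0, 0], "roll": 0, "claw": -1}
    - {"offset": [-0.01, 0, 0], "roll": 0, "claw": -1}
    - {"offset": [0, 0, 0], "roll": 0, "claw": -1}

```text
clock: 19.52
tool_pos: [0.5253, 0.3503, 0.159]
orientation: [167.0, 89.9, 65.2]
force: [-0.1, 0.6, -3.4]
opening: 0.0217
```

```bash
python3 - <<'E'
from h import *
from plant import ctrl
o=ctrl.get_obs(); show(o)
s=ctrl.snapshot("side"); np.savez("side8.npz",**s)
cv2.imwrite("pics/s8.png",cv2.resize(s["frame"][220:420,150:390],None,fx=3.3,fy=3,interpolation=cv2.INTER_CUBIC))
E
```

```text
t 19.52 tcp [0.5253 0.3503 0.159 ] yang -11.79 zang -101.79 xz [ 4.e-04  9.e-04 -1.e+00] q [ 51.4  19.3 -10.4  -0.  -60.2  26.8] F [-0.1  0.6 -3.4] open 0.0217
```

View pics/s8.png

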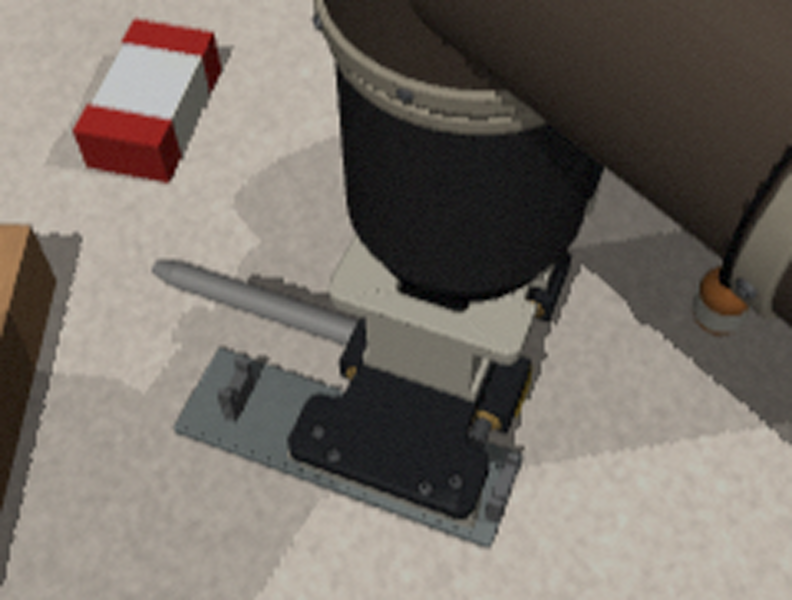

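```bash
cat > rodm.py <<'E'
from h import *
def shaft(s,g,yaw,lo=45,hi=160):
    # g: world xyz of handle centre on rod axis (estimate), yaw of rod x (deg)
    c=cloud(s); a=np.radians(yaw); d=c[...,:2]-np.array(g)[:2]
    al=(d[...,0]*np.cos(a)+d[...,1]*np.sin(a))*1000; la=(-d[...,0]*np.sin(a)+d[...,1]*np.cos(a))*1000
    z=(c[...,2]-g[2])*1000
    m=(al>lo)&(al<hi)&(abs(la)<18)&(abs(z)<18)&(s["z_map"]>0)
    A,L,Z=al[m],la[m],z[m]
    out=[]
    for k in range(lo,hi,12):
        w=(A>=k)&(A<k+12)
        if w.sum()>8: out.append((k+6,np.percentile(Z[w],90),(L[w].min()+L[w].max())/2,L[w].max()-L[w].min(),w.sum()))
    out=np.array(out); print(out.round(1))
    if len(out)>3: print("slope z",np.polyfit(out[:,0],out[:,1],1)[0].round(4),"slope lat",np.polyfit(out[:,0],out[:,2],1)[0].round(4), "al max", al[(abs(la)<10)&(abs(z)<14)&(al<200)].max().round(1))
E
python3 -c "
from rodm import *
a=np.radians(-11.8)
shaft(load('side8.npz'),(.5253-.008*np.cos(a),.3503-.008*np.sin(a),.1745),-11.8)"
```

```text
[[ 63.    8.9   0.4  13.8  46. ]
 [ 75.    9.1   0.4  14.5  69. ]
 [ 87.    9.    0.9  14.2  65. ]
 [ 99.    9.1   1.1  13.3  65. ]
 [111.    8.8   0.6  14.4  68. ]
 [123.    9.    0.8  15.3  65. ]
 [135.    9.1   1.2  14.1  66. ]
 [147.    9.2   0.7  14.9  65. ]
 [159.    9.1   0.5  13.8  34. ]]
slope z 0.0019 slope lat 0.0025 al max 172.7
```

The side view shows the rod held clear of its rest. The depth fit shows it level and straight, with the tip where expected. I'll turn it now.

servo_tool:
  motion:
    - {"offset": [0, 0, 0], "roll": 4, "claw": -1}
    - {"offset": [0, 0, 0], "roll": 7.6, "claw": -1}
    - {"offset": [0, 0, 0], "roll": 8, "claw": -1}
    - {"offset": [0, 0, 0], "roll": 8, "claw": -1}
    - {"offset": [0, 0, 0], "roll": 8, "claw": -1}
    - {"offset": [0, 0, 0], "roll": 8, "claw": -1}
    - {"offset": [0, 0, 0], "roll": 8, "claw": -1}
    - {"offset": [0, 0, 0], "roll": 7.6, "claw": -1}
    - {"offset": [0, 0, 0], "roll": 4, "claw": -1}
    - {"offset": [0, 0, 0], "roll": 1, "claw": -1}
    - {"offset": [0, 0, 0], "roll": 0, "claw": -1}

```text
clock: 20.95
tool_pos: [0.525, 0.3499, 0.1577]
orientation: [30.4, 89.9, -135.5]
force: [0.2, 0.7, -2.4]
opening: 0.0218
```

```bash
python3 - <<'E'
from h import *
from plant import ctrl
o=ctrl.get_obs(); show(o)
print(go(o,[.5209,.0312,.104]))
E
```

```text
t 20.95 tcp [0.525  0.3499 0.1577] yang -75.92 zang -165.92 xz [-9.e-04 -9.e-04 -1.e+00] q [ 51.4  19.4 -10.5  -0.  -60.2 -37.3] F [ 0.2  0.7 -2.4] open 0.0218
[0.054  0.3081 0.0815]
```

servo_tool:
  motion:
    - {"offset": [0, 0.014, 0.0037], "roll": 0, "claw": -1}
    - {"offset": [0.004, 0.024, 0.0064], "roll": 0, "claw": -1}
    - {"offset": [0.005, 0.03, 0.0079], "roll": 0, "claw": -1}
    - {"offset": [0.005, 0.03, 0.0079], "roll": 0, "claw": -1}
    - {"offset": [0.006, 0.03, 0.0079], "roll": 0, "claw": -1}
    - {"offset": [0.006, 0.03, 0.0079], "roll": 0, "claw": -1}
    - {"offset": [0.006, 0.03, 0.0079], "roll": 0, "claw": -1}
    - {"offset": [0.006, 0.03, 0.0079], "roll": 0, "claw": -1}
    - {"offset": [0.006, 0.03, 0.0079], "roll": 0, "claw": -1}
    - {"offset": [0.006, 0.03, 0.0079], "roll": 0, "claw": -1}
    - {"offset": [0.004, 0.02, 0.0053], "roll": 0, "claw": -1}
    - {"offset": [0, 0.0101, 0.0029], "roll": 0, "claw": -1}

```text
clock: 22.45
tool_pos: [0.5203, 0.0299, 0.1044]
orientation: [2.2, 90.0, -163.9]
force: [-0.4, 0.4, -2.4]
opening: 0.0218
```

servo_tool:
  motion:
    - {"offset": [0, 0, 0], "roll": 0, "claw": -1}
    - {"offset": [0, 0, 0], "roll": 0, "claw": -1}

```text
clock: 22.7
tool_pos: [0.5212, 0.0321, 0.1048]
orientation: [-170.6, 90.0, 23.4]
force: [0.1, 0.3, -1.6]
opening: 0.0219
```

```bash
python3 - <<'E'
from rodm import *
from plant import ctrl
o=ctrl.get_obs(); show(o)
print(go(o,[.5209,.0312,.054]))
for n in ("side","top"):
    s=ctrl.snapshot(n); np.savez(f"{n}9.npz",**s); cv2.imwrite(f"pics/{n}9.png",s["frame"])
    a=np.radians(-76); t=o["tool_pos"]; shaft(s,(t[0]-.008*np.cos(a),t[1]-.008*np.sin(a),t[2]+.0162),-76,35,170)
a=cv2.imread("pics/side9.png")[120:270,220:370];b=cv2.imread("pics/top9.png")[150:300,230:380]
cv2.imwrite("pics/c9.png",cv2.resize(np.hstack([a,b]),None,fx=2.6,fy=2.6,interpolation=cv2.INTER_CUBIC))
E
```

```text
t 22.7 tcp [0.5212 0.0321 0.1048] yang -75.96 zang -165.96 xz [ 6.e-04  3.e-04 -1.e+00] q [ 25.1  12.9 -27.8   0.  -49.2 -11. ] F [ 0.1  0.3 -1.6] open 0.0219
[0.0508 0.0008 0.0005]
[]
[[ 4.10e+01  7.80e+00 -3.00e-01  1.35e+01  2.10e+01]
 [ 5.30e+01  7.90e+00 -3.00e-01  1.46e+01  3.80e+01]
 [ 6.50e+01  8.50e+00 -5.00e-01  1.38e+01  3.50e+01]
 [ 7.70e+01  8.60e+00 -1.00e-01  1.45e+01  3.70e+01]
 [ 8.90e+01  8.10e+00 -6.00e-01  1.41e+01  3.60e+01]
 [ 1.01e+02  7.70e+00  0.00e+00  1.47e+01  3.60e+01]
 [ 1.13e+02  7.60e+00 -6.00e-01  1.40e+01  3.70e+01]
 [ 1.25e+02  7.80e+00 -4.00e-01  1.39e+01  3.50e+01]
 [ 1.37e+02  8.30e+00  2.00e-01  1.47e+01  3.70e+01]
 [ 1.49e+02  6.80e+00 -2.00e-01  1.43e+01  3.70e+01]
 [ 1.61e+02  7.60e+00 -2.00e-01  1.44e+01  3.30e+01]]
slope z -0.006 slope lat 0.002 al max 170.9
```

View pics/c9.png

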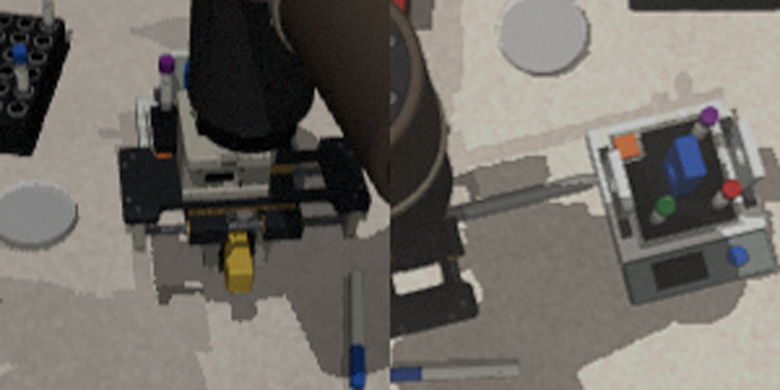

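The top view shows the rod (crop 450–590, ~195) pointing at the near plate. It is level and within 0.5 mm of the expected line. I'll lower it to hole height.

servo_tool:
  motion:
    - {"offset": [0.01, 0, 0], "roll": 0, "claw": -1}
    - {"offset": [0.015, 0, 0], "roll": 0, "claw": -1}
    - {"offset": [0.015, 0, 0], "roll": 0, "claw": -1}
    - {"offset": [0.0075, 0, 0], "roll": 0, "claw": -1}
    - {"offset": [0.003, 0, 0], "roll": 0, "claw": -1}
    - {"offset": [0, 0, 0], "roll": 0, "claw": -1}
    - {"offset": [0, 0, 0], "roll": 0, "claw": -1}
    - {"offset": [0, 0, 0], "roll": 0, "claw": -1}

```text
clock: 23.8
tool_pos: [0.5211, 0.0315, 0.0545]
orientation: [-171.7, 90.0, 22.3]
force: [-0.1, 0.2, -3.3]
opening: 0.0216
```

```bash
python3 - <<'E'
from rodm import *
from plant import ctrl
o=ctrl.get_obs(); show(o)
print(go(o,[.5209,.0312,.054]))
s=ctrl.snapshot("top"); np.savez("top10.npz",**s)
a=np.radians(-76); t=o["tool_pos"]; shaft(s,(t[0]-.008*np.cos(a),t[1]-.008*np.sin(a),t[2]+.0162),-76,35,170)
P=np.array([.58,-.206]);a=np.radians(14);M=np.array([[np.cos(a),np.sin(a)],[-np.sin(a),np.cos(a)]])
c=cloud(s)
# near plate top and shaft axis in mixer frame, same camera
v,u=np.nonzero((np.hypot(c[...,0]-.565,c[...,1]+.148)<.04)&(c[...,2]>.089)&(c[...,2]<.1))
q=np.array([(M@(onplane(s,i,j,.094)[:2]-P))*1000 for i,j in zip(u,v)],np.float32); r=cv2.minAreaRect(q);print("plate",np.round(r[0],1),np.round(r[1],1),r[2],len(q))
E
```

```text
t 23.8 tcp [0.5211 0.0315 0.0545] yang -75.99 zang -165.99 xz [ 8.e-04  3.e-04 -1.e+00] q [ 25.   16.7 -30.9   0.  -42.3 -11. ] F [-0.1  0.2 -3.3] open 0.0216
[0.0005 0.0003 0.0003]
[[ 4.10e+01  8.10e+00 -2.00e-01  1.49e+01  1.90e+01]
 [ 5.30e+01  7.90e+00 -3.00e-01  1.41e+01  3.20e+01]
 [ 6.50e+01  8.20e+00 -1.00e-01  1.42e+01  3.30e+01]
 [ 7.70e+01  7.80e+00 -0.00e+00  1.51e+01  3.30e+01]
 [ 8.90e+01  7.60e+00 -1.00e-01  1.49e+01  3.50e+01]
 [ 1.01e+02  7.90e+00  4.00e-01  1.51e+01  3.30e+01]
 [ 1.13e+02  7.60e+00 -1.00e-01  1.48e+01  3.40e+01]
 [ 1.25e+02  8.00e+00 -1.00e-01  1.52e+01  3.20e+01]
 [ 1.37e+02  7.80e+00  1.00e-01  1.48e+01  3.50e+01]
 [ 1.49e+02  7.20e+00 -1.00e-01  1.49e+01  3.20e+01]
 [ 1.61e+02  7.80e+00 -5.00e-01  1.33e+01  2.70e+01]]
slope z -0.0039 slope lat 0.0001 al max 190.6
plate [-5.7 58.1] [62.8 24.6] 18.022552490234375 108
```

servo_tool:
  motion:
    - {"offset": [0, 0.006, 0], "roll": 0, "claw": -1}
    - {"offset": [0, 0.006, 0], "roll": 0, "claw": -1}
    - {"offset": [0, 0.006, 0], "roll": 0, "claw": -1}
    - {"offset": [0, 0.006, 0], "roll": 0, "claw": -1}
    - {"offset": [0, 0.006, 0], "roll": 0, "claw": -1}
    - {"offset": [0, 0.006, 0], "roll": 0, "claw": -1}
    - {"offset": [0, 0.004, 0], "roll": 0, "claw": -1}
    - {"offset": [0, 0, 0], "roll": 0, "claw": -1}

```text
clock: 24.85
tool_pos: [0.5305, -0.0076, 0.054]
orientation: [6.5, 90.0, -159.5]
force: [-0.3, -0.2, -2.8]
opening: 0.0218
```

```bash
cat > look.py <<'E'
from rodm import *
from plant import ctrl
import sys
k=sys.argv[1]
o=ctrl.get_obs(); show(o)
P=np.array([.58,-.206]);a=np.radians(14);M=np.array([[np.cos(a),np.sin(a)],[-np.sin(a),np.cos(a)]])
print("tcp mixer",(M@(o["tool_pos"][:2]-P)*1000).round(1))
for n in ("side","top"):
    s=ctrl.snapshot(n); np.savez(f"{n}{k}.npz",**s); cv2.imwrite(f"pics/{n}{k}.png",s["frame"])
a=cv2.imread(f"pics/side{k}.png")[100:220,230:370];b=cv2.imread(f"pics/top{k}.png")[165:285,260:400]
cv2.imwrite(f"pics/c{k}.png",cv2.resize(np.hstack([a,b]),None,fx=2.8,fy=2.8,interpolation=cv2.INTER_CUBIC))
E
python3 look.py 11
```

```text
t 24.85 tcp [ 0.5305 -0.0076  0.054 ] yang -76.01 zang -166.01 xz [-1.e-04 -0.e+00 -1.e+00] q [ 20.4  17.4 -29.9   0.  -42.7  -6.4] F [-0.3 -0.2 -2.8] open 0.0218
tcp mixer [ -0.  204.4]
```

View pics/c11.png

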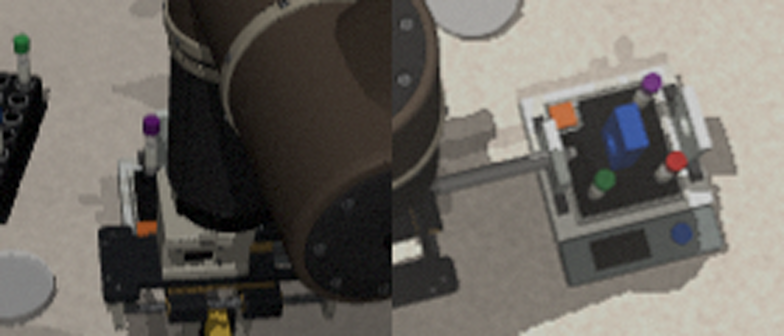

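The top view shows the rod through the near plate with its nose just inside (crop ~570,152), and there is no contact force. I'll continue.

servo_tool:
  motion:
    - {"offset": [0, 0.006, 0], "roll": 0, "claw": -1}
    - {"offset": [0, 0.008, 0], "roll": 0, "claw": -1}
    - {"offset": [0, 0.008, 0], "roll": 0, "claw": -1}
    - {"offset": [0, 0.008, 0], "roll": 0, "claw": -1}
    - {"offset": [0, 0.008, 0], "roll": 0, "claw": -1}
    - {"offset": [0, 0.008, 0], "roll": 0, "claw": -1}
    - {"offset": [0, 0.008, 0], "roll": 0, "claw": -1}
    - {"offset": [0, 0.008, 0], "roll": 0, "claw": -1}
    - {"offset": [0, 0.008, 0], "roll": 0, "claw": -1}
    - {"offset": [0, 0.005, 0], "roll": 0, "claw": -1}
    - {"offset": [0, 0, 0], "roll": 0, "claw": -1}

```text
clock: 26.32
tool_pos: [0.5487, -0.0804, 0.054]
orientation: [-21.2, 90.0, 172.8]
force: [0.3, 0.5, -2.5]
opening: 0.0217
```

```bash
python3 look.py 12; python3 -c "
from seat import *
seat(load('top12.npz'))"
```

```text
t 26.32 tcp [ 0.5487 -0.0804  0.054 ] yang -76.02 zang -166.02 xz [-1.e-04  0.e+00 -1.e+00] q [ 11.9  19.3 -26.8  -0.  -43.8   2.1] F [ 0.3  0.5 -2.5] open 0.0217
tcp mixer [  0.  129.4]
green mixer xy [-34.1  30.1] ztop 0.1141 39
purple mixer xy [ 34.3 -29.9] ztop 0.1149 36
red mixer xy [-33.5 -30.5] ztop 0.1138 38
post [-0.8  1.4] [19.3 37.1] 89.4 z 0.1225 137
```

View pics/c12.png

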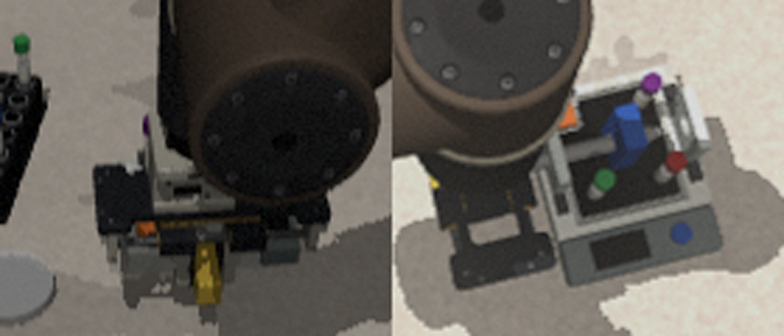

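The rod is through the post (top crop ~650,135) and the carrier hasn't moved. Now the last stretch.

servo_tool:
  motion:
    - {"offset": [0, 0.006, 0], "roll": 0, "claw": -1}
    - {"offset": [0, 0.006, 0], "roll": 0, "claw": -1}
    - {"offset": [0, 0.006, 0], "roll": 0, "claw": -1}
    - {"offset": [0, 0.006, 0], "roll": 0, "claw": -1}
    - {"offset": [0, 0.006, 0], "roll": 0, "claw": -1}
    - {"offset": [0, 0.004, 0], "roll": 0, "claw": -1}
    - {"offset": [0, 0.003, 0], "roll": 0, "claw": -1}
    - {"offset": [0, 0, 0], "roll": 0, "claw": -1}
    - {"offset": [0, 0, 0], "roll": 0, "claw": -1}

```text
clock: 27.55
tool_pos: [0.5576, -0.1159, 0.0541]
orientation: [-119.8, 90.0, 74.3]
force: [-0.2, -0.4, -2.4]
opening: 0.0218
```

servo_tool:
  motion:
    - {"offset": [0, 0.001, 0], "roll": 0, "claw": -1}
    - {"offset": [0, 0.001, 0], "roll": 0, "claw": -1}
    - {"offset": [0, 0, 0], "roll": 0, "claw": -1}

```text
clock: 27.92
tool_pos: [0.5582, -0.1179, 0.0541]
orientation: [163.1, 90.0, -2.9]
force: [-0.4, 0.2, -2.0]
opening: 0.0216
```

```bash
python3 look.py 13
```

```text
t 27.93 tcp [ 0.5582 -0.1179  0.0541] yang -75.98 zang -165.98 xz [ 1.e-04 -0.e+00 -1.e+00] q [  7.7  20.6 -24.8   0.  -44.6   6.3] F [-0.4  0.2 -2. ] open 0.0216
tcp mixer [ 0.1 90.7]
```

View pics/c13.png

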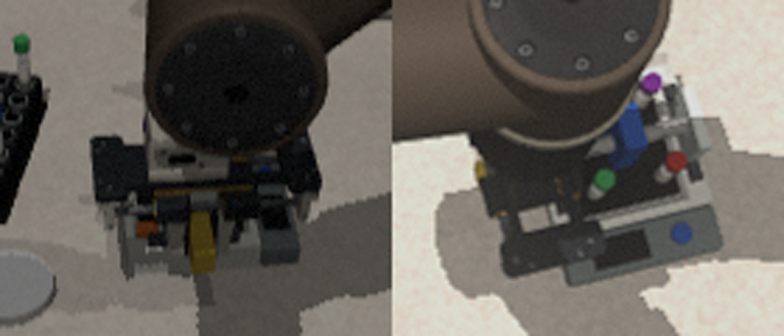

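The top view shows the rod reaching the far plate (~690,128). I'll step until the collar touches.

servo_tool:
  motion:
    - {"offset": [0, 0.001, 0], "roll": 0, "claw": -1}
    - {"offset": [0, 0.0005, 0], "roll": 0, "claw": -1}
    - {"offset": [0, 0, 0], "roll": 0, "claw": -1}

```text
clock: 28.4
tool_pos: [0.5585, -0.1195, 0.054]
orientation: [19.5, 90.0, -146.5]
force: [-0.5, -0.6, -1.8]
opening: 0.0217
```

servo_tool:
  motion:
    - {"offset": [0, 0.001, 0], "roll": 0, "claw": -1}
    - {"offset": [0, 0, 0], "roll": 0, "claw": -1}

```text
clock: 28.65
tool_pos: [0.5588, -0.1204, 0.0541]
orientation: [14.2, 90.0, -151.8]
force: [0.3, 0.3, -2.1]
opening: 0.0221
```

servo_tool:
  motion:
    - {"offset": [0, 0.001, 0], "roll": 0, "claw": -1}
    - {"offset": [0, 0, 0], "roll": 0, "claw": -1}

```text
clock: 28.9
tool_pos: [0.5589, -0.121, 0.054]
orientation: [-91.2, 90.0, 102.8]
force: [-1.2, 3.7, -0.8]
opening: 0.0216
```

servo_tool:
  motion:
    - {"offset": [0, 0.001, 0], "roll": 0, "claw": -1}
    - {"offset": [0, 0, 0], "roll": 0, "claw": -1}

```text
clock: 29.15
tool_pos: [0.5589, -0.121, 0.054]
orientation: [-92.3, 89.9, 101.7]
force: [-3.1, 10.9, 1.5]
opening: 0.0219
```

The collar meets the plate (11 N along the rod). I'll ease down 1.5 mm, release and retreat upward.

servo_tool:
  motion:
    - {"offset": [0.0015, -0.0005, 0], "roll": 0, "claw": -1}
    - {"offset": [0, 0, 0], "roll": 0, "claw": -0.2}
    - {"offset": [0, 0, 0], "roll": 0, "claw": 0.1}
    - {"offset": [0, 0, 0], "roll": 0, "claw": 0.1}
    - {"offset": [0, 0, 0], "roll": 0, "claw": 0.1}
    - {"offset": [-0.01, 0, 0], "roll": 0, "claw": 0.1}
    - {"offset": [-0.02, 0, 0], "roll": 0, "claw": 0.1}
    - {"offset": [-0.03, 0, 0], "roll": 0, "claw": 0.1}
    - {"offset": [-0.04, 0, 0], "roll": 0, "claw": 0.1}
    - {"offset": [-0.04, 0, 0], "roll": 0, "claw": 0.1}
    - {"offset": [-0.03, -0.03, 0], "roll": 0, "claw": 0.1}
    - {"offset": [0, -0.04, 0], "roll": 0, "claw": 0.1}

```text
clock: 30.65
tool_pos: [0.5435, -0.0536, 0.2262]
orientation: [172.1, 89.7, 6.0]
force: [0.2, -0.2, -0.4]
opening: 0.0485
```

servo_tool:
  motion:
    - {"offset": [0, -0.05, 0], "roll": 0, "claw": 0.1}
    - {"offset": [0, -0.05, 0], "roll": 0, "claw": 0.1}
    - {"offset": [0, -0.05, 0], "roll": 0, "claw": 0.1}
    - {"offset": [0, -0.05, 0], "roll": 0, "claw": 0.1}
    - {"offset": [0, -0.05, 0], "roll": 0, "claw": 0.1}
    - {"offset": [0, -0.04, 0], "roll": 0, "claw": 0.1}
    - {"offset": [0, 0, 0], "roll": 0, "claw": 0.1}

```text
clock: 31.52
tool_pos: [0.4714, 0.2297, 0.2233]
orientation: [-151.7, 89.9, 42.5]
force: [-0.5, 0.6, -0.1]
opening: 0.0484
```

```bash
python3 look.py 14; python3 - <<'E'
from seat import *
s=load('top14.npz'); seat(s)
for n in("top","side"):
    s=load(n+"14.npz");c=cloud(s);hsv=cv2.cvtColor(s["frame"],cv2.COLOR_BGR2HSV)
    Q=np.dstack([(c[...,:2]-P)@M.T,c[...,2:]])*1000
    m=(hsv[...,0]>18)&(hsv[...,0]<35)&(hsv[...,1]>110)&(abs(Q[...,0])<40)&(Q[...,1]>50)&(Q[...,1]<160)&(Q[...,2]>78)
    if m.sum()>10: print(n,"handle top",np.percentile(Q[m],[2,50,98],axis=0).round(1).tolist(),m.sum())
    m=(abs(Q[...,0])<12)&(Q[...,1]>-85)&(Q[...,1]<-66)&(Q[...,2]>55)&(Q[...,2]<85)
    if m.sum()>3: print(n,"tip",np.percentile(Q[m],[2,50,98],axis=0).round(1).tolist(),m.sum())
    for lo,hi in((18,45),(-45,-18)):
        m=(abs(Q[...,0])<10)&(Q[...,1]>lo)&(Q[...,1]<hi)&(Q[...,2]>62)&(Q[...,2]<82)
        if m.sum()>3: print(n,"shaft",lo,np.percentile(Q[m],[5,50,95],axis=0).round(1).tolist(),m.sum())
E
```

```text
t 31.52 tcp [0.4714 0.2297 0.2233] yang -75.8 zang -165.8 xz [ 7.e-04  6.e-04 -1.e+00] q [ 47.4   6.4 -18.5   0.  -65.  -33.2] F [-0.5  0.6 -0.1] open 0.0484
tcp mixer [  0. 449.]
green mixer xy [-33.7  30.2] ztop 0.1138 39
purple mixer xy [ 34.4 -30.1] ztop 0.1146 35
red mixer xy [-33.2 -30.1] ztop 0.114 40
post [-0.6  1.5] [19.6 36.6] 89.4 z 0.1226 135
top handle top [[-10.7, 70.2, 78.2], [-0.3, 96.8, 80.8], [10.1, 122.9, 84.0]] 211
top tip [[-3.3, -75.5, 66.8], [-1.2, -73.8, 70.9], [3.7, -71.6, 72.6]] 6
top shaft 18 [[-6.6, 19.6, 68.2], [-0.9, 31.7, 73.2], [6.4, 43.7, 76.2]] 71
top shaft -45 [[-6.4, -43.9, 69.8], [-0.5, -32.3, 73.5], [6.8, -21.5, 77.3]] 67
side handle top [[-8.5, 71.2, 78.6], [3.0, 95.8, 82.6], [11.8, 123.9, 85.4]] 115
side shaft 18 [[-5.1, 18.5, 70.7], [2.8, 23.4, 74.7], [8.1, 29.1, 76.9]] 18
```

View pics/c14.png

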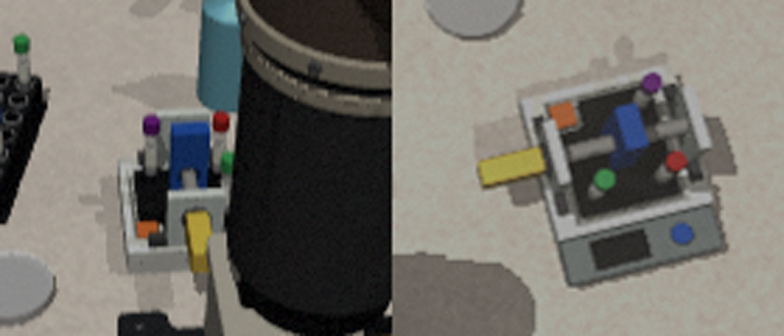

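The carrier is seated. The rod is through both plates and the post, with its collar at the near plate, and the robot is well clear. I'm handing in.

```bash
python3 -c "
from plant import ctrl
print(ctrl.close_job())"
```

```text
the job is handed in; nothing more can be done
None
```

The tube carrier is seated in the mixer pocket with its cut-away corner over the orange key. The locking rod is through the near plate, the post and the far plate. I let go of it, moved the arm well clear, and handed the job in at about 31.6 s of the 64 s allowed. The hand-in reports no verdict.

My last checks, all from camera images:
- **Carrier:** the caps are within about 1 mm of where they should be, and the cap and post heights match the carrier sitting on the pocket floor. The post top read about 1.5 mm off in y, against 0.1–0.2 mm for the caps, which is still within the 6 mm limit.
- **Rod:** I pushed until the collar met the near plate, which registered about 11 N. The tip is about 10 mm past the far plate's outer face. After release the shaft settled to an estimated 68.5 mm above the table, about 1.5 mm below the hole centres. It is within about 1 mm of centre in x.
- **Disagreement:** the side camera read the handle and shaft about 3 mm off in x. It saw the rod's flank, partly hidden, so I relied on the top view.
- **Bystanders:** the arm kept clear of them throughout. I did not re-measure their positions at the end.

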